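# Hang the bamboo utensils on the sloping rack and shut its keeper

## Robot

A 6-joint arm with a two-finger parallel gripper is mounted at the origin on the work surface. World frame = base frame: x ahead of the robot, y to its left, z up, the work surface at z = 0. Lengths are in mm, angles in rad, forces in N, time in s.
With the tool pointing down it reaches from about 250 to 775 mm from the base axis. Payload 4 kg.
Tool frame: the origin (TCP) lies at the very end of the fingers, on their centre line; the grasp point (between the pads) lies 19 mm behind it; z points along the fingers, y is the line along which they close (so a half turn about z gives the same grasp; the last joint's range is limited). The gripper opens to 94 mm and grips with 3 to 60 N. Pads are 16 mm wide; open, the fingers measure 119 mm over their backs; the gripper's body (75 mm by 177 mm) begins 78 mm behind the grasp point.
Start: joints at [-1.422, 0.087, 1.371, -0, 1.684, -0.103], TCP at [137.028, -532.678, 184.106] pointing down, gripper open.
Joint ranges: [-3.1, 3.1], [-0.76, 2.03], [0.27, 2.55], [-1.08, 4.22], [0.17, 2.65], [-2.57, 2.57]. Speed limits (rad/s): [2.79, 2.79, 3.14, 3.14, 3.14, 3.14].

## Interface

Orientations are given as a unit quaternion [x, y, z, w].
In Python, from workcell import observe, grab_frame, calibration, job_done gives the robot as it stands.
- The arm moves only by the tool step_arm, never from a script. Its argument "moves" is a list of rows, each a list of 3 entries, a list of its own where there are three numbers: the shift along the tool's x, y, z in cm, then the turn, a rotation vector about the tool's x, y, z in degrees, then the closure, from 0 (fully open) to 1 (shut). A call has 1 to 10 rows; each row shifts and turns the commanded pose from where the row before left it, along the tool's axes as they then stand; what a row does not reach is not made up. A row lasts 1/10 s, in which the tool goes at most 50 mm and 8.59 degrees, less where a joint would pass 70% of its speed; a pose out of reach is approached as far as the arm can. A call with a gripper value outside its range is refused whole. The fingers move at their own pace and stop on an object; "grip_force" is the grip in N (left out, the last holds). Time passes only in rows, so rows that do not move let the fingers close. It gives the time, the measured TCP pose, the force, the opening and the grip force at its end, in the units of the state.
- observe(): the state, without advancing time (a new reading comes with each control period).
- grab_frame(name): name is "side" or "top"; returns the picture (480x640x3 uint8, blue, green, red); there is no depth.
- calibration(name): a dict with "fx", "fy", "cx", "cy" (pixels), "camera_from_world" (4x4, takes a point from world to camera coordinates). Camera axes: x right, y up, looking along -z (the intrinsics and any distortion apply to the point x, -y, -z); pixel columns grow to the right and rows downward; lengths in mm; the calibration is good to about 2 mm. A picture is of the moment at which its call begins. calibration takes no time and is no camera call.
- job_done(): hands the job in; it is judged then, once.
The state is a dict: "time_s": time; "joints": joint angles; "joint_velocities": joint speeds; "tau": joint torques, N m; "ee_pos": TCP position; "eef_rot": TCP orientation; "ft_force": force on the tool from outside, world axes, zero at the start; "wrist_torque": the same for the moment, N m; "width": finger opening in mm; "finger_force": force on a finger pad.
Only numpy, scipy, OpenCV 4.12 (cv2) and the standard library are available. Lean on these libraries where they do the work, as an engineer would, in place of code of your own. Each camera call takes 0.05 s, during which the arm holds its last target. There are 200 camera calls.

## Task

Hang the slotted bamboo turner on the thick peg and the bamboo spoon on the thin peg of the sloping rack, by the holes in their handles, each pushed fully home so that it lies flat on the rack with its blade or bowl pointing down the slope. Once both hang there, swing the keeper bar fully shut across the pegs into its notch. Leave the two spice jars and the pepper mill standing where they are on the turntable.

Things in the scene. Friction and masses are not known exactly. Their poses are not given: they have to be found in the camera images.
- rack: Dark steel utensil rack, fixed, 242 mm wide; open face rising away from its front (-x) at 40 degrees from level. Origin on the counter under the middle of the peg row; z up, y left. Face 170 mm high at the peg row; 30 mm strip there, 20 mm strip 150 mm down the slope; 12 mm side rails, tops flush with the face, 115 mm to each side, from 35 mm above the peg row to 235 mm below.
- peg_thick_base (a point): Steel peg on the rack, diameter 12 mm, standing 38 mm out of the face, round tip, leaning 40 degrees from vertical to the rack's front. This point: the peg's foot on the face; z along the peg to its tip, x up the slope, y to the rack's left. The thick and thin pegs are 80 mm apart; which is on the left varies.
- peg_thin_base (a point): Steel peg on the rack, diameter 7 mm, standing 38 mm out of the face, round tip, leaning 40 degrees from vertical to the rack's front. This point: the peg's foot on the face; z along the peg to its tip, x up the slope, y to the rack's left. The thick and thin pegs are 80 mm apart; which is on the left varies.
- keeper (a joint): Keeper bar, rad: 0 = shut, lying across both peg tips, its end in the notch of the catch post on the rack's right; grows to 1.75 as it swings up the slope (1.57 = straight up the slope). Hinge axis parallel to the pegs; stiff, stays where left. Steel bar 226 mm long, 12 mm wide, its thickness 43 to 53 mm out from the face.
- keeper_hinge (a point): Hinge of the keeper bar, on the bar's middle line, 48 mm out from the rack's face (along the pegs), 115 mm to the left of the rack's middle, level with the peg row. Turns with the bar: z along the pegs, the bar runs from here along its -y.
- keeper_knob (a point): Middle of the grip knob on the keeper bar, 205 mm from the hinge: a steel cylinder 14 mm in diameter standing 23 mm out from the bar's outer surface, along the peg direction.
- turner: Flat bamboo slotted turner, 242 mm long, about 70 g, lying flat. Origin on its underside on its middle line; x from handle to blade, z up. Handle 22 mm wide, 10 mm thick, x = -88 to 40 mm; end 34 mm long, 32 mm wide with the hanging hole at x = -105 mm; blade 66 mm wide, 6 mm thick, three slots, x = 40 to 120 mm.
- turner_hole (a point): Centre of the turner's hanging hole (16 mm across, through the 10 mm thickness), at the underside.
- turner_tip (a point): Middle of the turner's blade edge, at the underside.
- spoon: Bamboo spoon, 220 mm long, about 60 g, lying flat. Origin on its underside on its middle line; x from handle to bowl, z up. Handle 18 mm wide, 10 mm thick, x = -91 to 45 mm; end 28 mm long, 24 mm wide with the hanging hole at x = -105 mm; round shallow bowl 58 mm across, 12 mm high, centred at x = 72 mm.
- spoon_hole (a point): Centre of the spoon's hanging hole (11 mm across, through the 10 mm thickness), at the underside.
- spoon_tip (a point): Far edge of the spoon's bowl, at the underside.
- organizer: White plastic lid organizer with two pot lids standing in it, fixed, 210 mm along x by 70 mm along y (knobs of the lids included), lids up to 166 mm high. Origin under its centre.
- susan: Lazy-susan turntable, round, 200 mm across, 24 mm high, fixed. Origin under its centre.
- jar_a: Glass spice jar, 48 mm across, 95 mm high, on the turntable; origin under its centre.
- jar_b: Second such glass spice jar on the turntable; origin under its centre.
- mill: Steel pepper mill, 54 mm across, 145 mm high, on the turntable; origin under its centre.
Mind the look-alikes: they are no part of the job. Leave any red look-alike of the spoon alone.

How it is judged (in metres and radians):
On the way, in this order (a step that is already met when the one before it is completed fails the run):
1. turner home on the thick peg and spoon home on the thin peg (x of turner_hole in the frame of peg_thick_base between -0.006 and 0.006 m and y of turner_hole in the frame of peg_thick_base between -0.006 and 0.006 m and z of turner_hole in the frame of peg_thick_base between -0.006 and 0.01 m and angle between the z axis of turner and the z axis of peg_thick_base, either way round below 0.15 rad and x of turner_tip in the frame of peg_thick_base below -0.16 m and x of spoon_hole in the frame of peg_thin_base between -0.006 and 0.006 m and y of spoon_hole in the frame of peg_thin_base between -0.006 and 0.006 m and z of spoon_hole in the frame of peg_thin_base between -0.006 and 0.01 m and angle between the z axis of spoon and the z axis of peg_thin_base, either way round below 0.15 rad and x of spoon_tip in the frame of peg_thin_base below -0.16 m), for 0.2 s.
2. keeper bar shut (value of joint keeper below 0.06 rad), for 0.2 s.
At the end, for the whole second after the job is handed in: Turner on thick peg, spoon on thin peg: hole within 6 mm of the peg axis, underside within 10 mm of the face, flat within 0.15 rad, blade or bowl end over 160 mm down the slope; keeper within 0.06 rad of shut; all at rest; jars and mill within 30 mm of their starts (all of step 1 and value of joint keeper below 0.06 rad and linear speed of each of turner, spoon below 0.02 m/s and velocity of joint keeper between -0.05 and 0.05 rad/s and distance of each of jar_a, jar_b, mill from where it was at the start of the episode below 0.03 m); the robot touches nothing.
It fails at once if a jar or the mill is pushed away or tipped (distance of any of jar_a, jar_b, mill from where it was at the start of the episode above 0.03 m or angle between any of jar_a, jar_b, mill's own z axis and vertical above 0.35 rad).
It also fails if it takes over 72 s, if anything falls off the work surface, if the arm or the gripper's body presses on something with over 40 N, if the wrist force passes 120 N, or if a joint passes its speed limit or range.

## Working session

There is one attempt and no reset: what is moved stays moved. The work goes in short steps, Python scripts to look and compute and a tool call to move; the robot and the scene stay as the last step left them, time stands still between calls to the robot, and variables do not carry over. Pictures are saved under pics/ and viewed, at most 10 in all, crops included, and the job is handed in when it is done.

Besides the shell and the picture viewer there is one more tool, called after "Call:" by a JSON object that holds its "op" and its "data", one argument or row to a line. step_arm: Moves the arm, as the interface text tells. Its arguments: {"type":"object","properties":{"moves":{"type":"array"},"grip_force":{"type":"number"}},"required":["moves"]}

```bash
mkdir -p pics; ls; python3 - <<'E'
from workcell import *
import cv2
for n in("side","top"):
    cv2.imwrite(f"pics/{n}0.png",grab_frame(n)); c=calibration(n); print(n,{k:(v if k!='camera_from_world' else [[round(float(q),4) for q in r] for r in v]) for k,v in c.items()})
s=observe(); print(s)
E
```

```text
pics
side {'fx': 579.9278197973126, 'fy': 579.9278197973126, 'cx': 322.30087298115916, 'cy': 246.21311168455895, 'camera_from_world': [[-0.8839, -0.4676, 0.0072, 520.8882], [0.2335, -0.428, 0.8731, -277.6618], [-0.4051, 0.7734, 0.4875, -1023.6608], [0.0, 0.0, 0.0, 1.0]]}
top {'fx': 436.99579645112345, 'fy': 436.99579645112345, 'cx': 326.73961720002, 'cy': 245.73431006426017, 'camera_from_world': [[0.0649, -0.9979, -0.0055, -46.5605], [0.9735, 0.0621, 0.2202, -593.5149], [-0.2194, -0.0196, 0.9754, -971.4025], [0.0, 0.0, 0.0, 1.0]]}
{'time_s': 0.1, 'joints': array([-1.42208273e+00,  8.78650733e-02,  1.37206662e+00, -4.04310430e-05,
        1.68357293e+00, -1.03080149e-01]), 'joint_velocities': array([-0.00021911, -0.00020526, -0.00121776, -0.0007007 ,  0.00073615,
        0.00017862]), 'tau': array([ 1.81412750e-03, -3.41253841e+01, -3.03300798e+01,  7.19826878e-02,
        3.04357661e-02, -9.92527430e-05]), 'ee_pos': array([ 136.94246177, -532.14553558,  183.04851837]), 'eef_rot': array([ 9.92085280e-01,  1.25562265e-01, -4.18945576e-05, -9.55276246e-04]), 'ft_force': array([ 0.57968936,  0.01230624, -0.15953061]), 'wrist_torque': array([ 0.01742316, -0.02135195,  0.0885917 ]), 'finger_force': 0.0, 'width': 93.9824739573211}
```

View pics/top0.png

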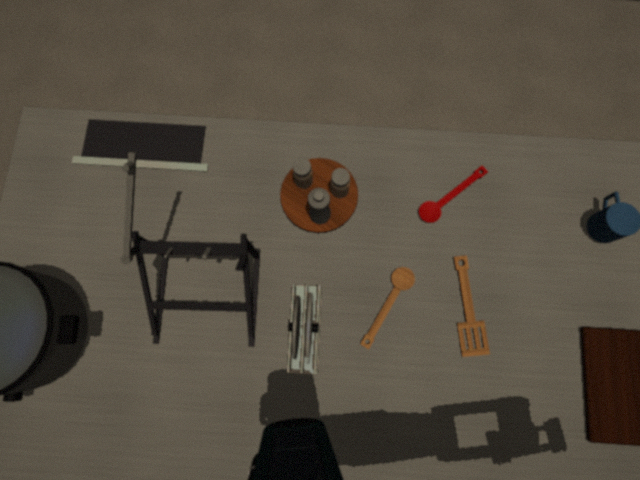

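View pics/side0.png

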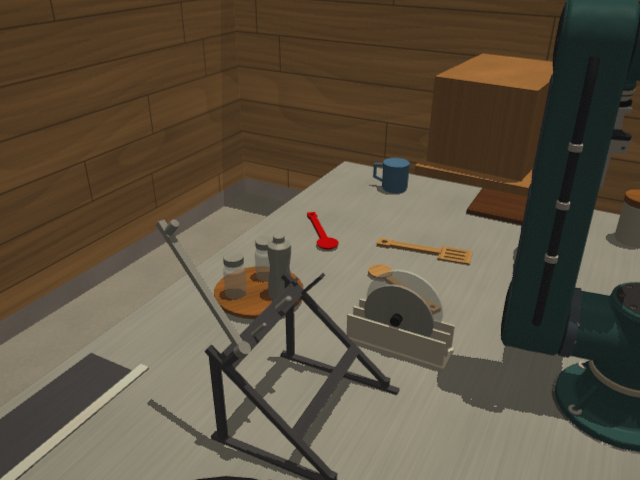

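The top view shows the bamboo spoon (bowl 401,278; hole 367,342), a red look-alike (430,211) and the turner (hole 461,262; blade 473,340). The rack is at about (200,290) with the keeper open up the slope. The bamboo-coloured spoon is the one meant, since the other is red. One enlarged crop will confirm both utensils and the pegs.

```bash
cat > h.py <<'E'
import numpy as np, cv2
from workcell import *
def proj(n,P):
    c=calibration(n); M=np.array(c["camera_from_world"]); p=(M[:3,:3]@np.atleast_2d(P).T).T+M[:3,3]
    return np.c_[c["cx"]+c["fx"]*p[:,0]/-p[:,2], c["cy"]-c["fy"]*p[:,1]/-p[:,2]]
def ray(n,uv):
    c=calibration(n); M=np.array(c["camera_from_world"]); R=M[:3,:3]
    d=R.T@np.array([(uv[0]-c["cx"])/c["fx"],-(uv[1]-c["cy"])/c["fy"],-1]); return -R.T@M[:3,3], d/np.linalg.norm(d)
def onz(n,uv,z):
    o,d=ray(n,uv); return o+d*(z-o[2])/d[2]
def tri(a,b):
    (o1,d1),(o2,d2)=ray("top",a),ray("side",b); t=np.linalg.lstsq(np.c_[d1,-d2],o2-o1,rcond=None)[0]
    p,q=o1+t[0]*d1,o2+t[1]*d2; return (p+q)/2,np.linalg.norm(p-q)
def bamboo(n):
    h=cv2.cvtColor(cv2.GaussianBlur(n,(3,3),0),cv2.COLOR_BGR2HSV); return cv2.inRange(h,(8,110,70),(22,255,255))
E
python3 - <<'E'
from h import *
t=cv2.imread("pics/top0.png"); s=cv2.imread("pics/side0.png")
a=cv2.resize(t[225:350,110:270],(480,375),interpolation=cv2.INTER_CUBIC)
b=cv2.resize(t[240:365,350:500],(320,267),interpolation=cv2.INTER_CUBIC)
c=cv2.resize(s[205:485-5,150:400],(0,0),fx=1,fy=1)
im=np.zeros((600,800,3),np.uint8); im[:375,:480]=a; im[:267,480:]=b
c=cv2.resize(s[260:370,200:340],(320,251),interpolation=cv2.INTER_CUBIC); im[270:521,480:]=c
im=cv2.convertScaleAbs(im,alpha=1.8,beta=10); cv2.imwrite("pics/crop1.png",im)
m=bamboo(t); cs,_=cv2.findContours(m,0,2)
for k in cs:
    if cv2.contourArea(k)>150: print(cv2.contourArea(k),cv2.minAreaRect(k))
E
```

```text
932.5 ((387.7000427246094, 308.1000061035156), (23.702320098876953, 89.88992309570312), 26.56505012512207)
1568.5 ((467.3648681640625, 305.689208984375), (102.09176635742188, 28.112226486206055), 80.53767395019531)
3420.0 ((319.182373046875, 195.64971923828125), (73.076416015625, 77.23843383789062), 61.189208984375)
```

View pics/crop1.png

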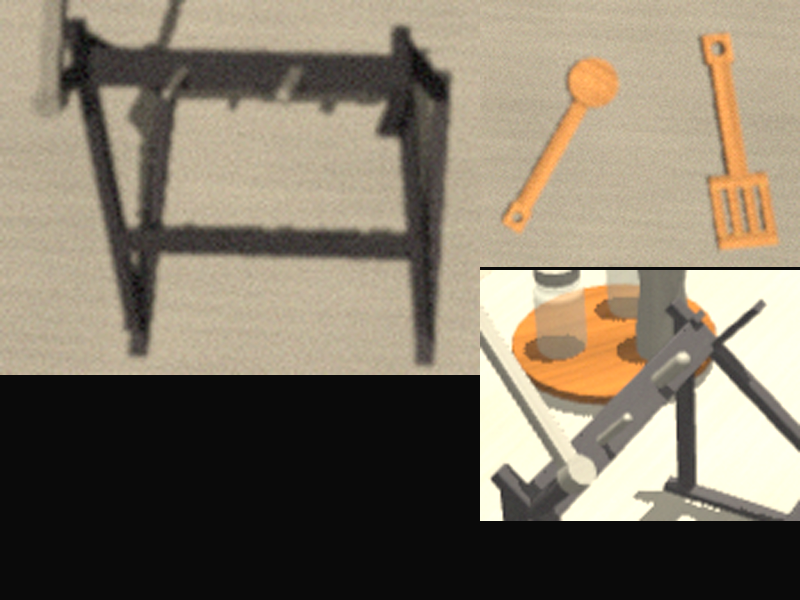

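The crop shows the thin peg on the left (foot about 171,248, tip 166,257) and the thick peg on the right (foot 209,248, tip 204,257). The bamboo spoon and turner are confirmed, with the hole ends at the lower left for the spoon and at the top for the turner.

```bash
python3 - <<'E'
from h import *
np.set_printoptions(precision=1,suppress=True)
t=cv2.imread("pics/top0.png"); s=cv2.imread("pics/side0.png")
print("cam",ray("top",(0,0))[0],ray("side",(0,0))[0], "base px",proj("top",[0,0,0]))
for nm,a,b in [("thinfoot",(171.3,248.3),(251.6,335.7)),("thintip",(166,256.7),(265.6,324.7)),("thickfoot",(209,248.3),(277.4,309)),("thicktip",(204.3,257.3),(289.2,297.6))]:
    z=170 if "foot" in nm else 199
    print(nm,tri(a,b),onz("top",a,z),onz("side",b,z))
for px in [(155.7,343),(251.7,346)]: print("railend",onz("top",px,19))
print("organizer",[onz("top",p,50) for p in [(291,372),(320,285)]],"susan",onz("top",(319.2,195.6),24))
m=bamboo(t); n,l,st,ce=cv2.connectedComponentsWithStats(m)
for nm,px in [("spoon",(387,308)),("turner",(466,295))]:
    i=l[px[1]-3:px[1]+4,px[0]-3:px[0]+4].max(); ys,xs=np.where(l==i)
    P=np.array([onz("top",(x,y),10) for x,y in zip(xs,ys)])[:,:2]
    c=P.mean(0); u=np.linalg.svd(P-c,full_matrices=False)[2][0]; q=(P-c)@u; v=np.array([-u[1],u[0]]); w=(P-c)@v
    wid=lambda lo,hi: np.ptp(w[(q>lo)&(q<hi)])
    if wid(q.max()-25,q.max())<wid(q.min(),q.min()+25): u=-u; q=-q; v=-v; w=-w   # u from handle to head
    print(nm,"u",u,np.degrees(np.arctan2(u[1],u[0])),"len",np.ptp(q))
    hs=(q<q.max()*0+(q.min()+150))&(q>q.min()+40)&(q<q.min()+130); k=np.polyfit(q[hs],w[hs],1); ang=np.arctan2(u[1],u[0])+k[0]
    print(" handle axis deg",np.degrees(ang)," handle w",np.bincount(np.round(q[hs]/3).astype(int)+100).max())
    d=np.array([np.cos(ang),np.sin(ang)]); mid=c+u*np.median(q[hs])+v*np.polyval(k,np.median(q[hs]))
    e=((P-mid)@d); hole=mid+d*(e.min()+(17 if nm=="turner" else 14)); print(" hole",hole,"ends",mid+d*e.min(),mid+d*e.max(),np.ptp(e))
    cs,hi=cv2.findContours((l==i).astype(np.uint8)*255,cv2.RETR_CCOMP,2)
    for j,cn in enumerate(cs):
        if hi[0][j][3]>=0:
            mm=cv2.moments(cn); pc=cn.reshape(-1,2).mean(0); print(" inner",pc,cv2.contourArea(cn),onz("top",pc,10))
    print(" side px",proj("side",[*hole,10]))
E
```

```text
cam [ 367.7  -28.7 1078. ] [110.6 916.4 737.7] base px [[305.8 512.7]]
thinfoot (array([546.3, 321.2, 167.4]), np.float64(1.231271182279228)) [545.2 319.9 170. ] [545.  323.9 170. ]
thintip (array([521.6, 318.2, 196.1]), np.float64(0.4119633551996889)) [521.3 317.1 199. ] [519.2 321.4 199. ]
thickfoot (array([550.2, 240. , 167.3]), np.float64(1.3969014582008126)) [550.3 239.5 170. ] [547.4 243.2 170. ]
thicktip (array([525.8, 238.9, 197.4]), np.float64(0.8278132508805262)) [525.1 238.3 199. ] [525.  240.9 199. ]
railend [344.2 381.9  19. ]
railend [352.1 153.9  19. ]
organizer [array([301.2,  53.8,  50. ]), array([502.9,   1.7,  50. ])] susan [733.7  20.1  24. ]
spoon u [ 0.9 -0.5] -27.323113568889134 len 220.3405812318664
 handle axis deg -27.087182085045196  handle w 12
 hole [ 380.5 -117.7] ends [ 368.1 -111.3] [ 564.2 -211.7] 220.33336146295153
 inner [367. 341.] 14.0 [ 381.4 -118.2   10. ]
 side px [[432.2 305.7]]
turner u [-1.  -0.2] -171.19053053798604 len 241.95608928336475
 handle axis deg -170.88060287184643  handle w 14
 hole [ 587.1 -341.4] ends [ 603.9 -338.8] [ 364.9 -377.1] 242.07307400416684
 inner [465.  338.4] 61.0 [ 402.6 -351.3   10. ]
 inner [472.9 338.2] 57.0 [ 404.2 -370.1   10. ]
 inner [480.  336.5] 56.0 [ 409.4 -387.    10. ]
 inner [460.8 262.5] 25.0 [ 586.5 -341.6   10. ]
 side px [[384.  240.7]]
```

```bash
cat >> h.py <<'E'
from scipy.spatial.transform import Rotation as Ro
YAW=np.radians(2.8)
XR=np.array([np.cos(YAW),np.sin(YAW),0]); YR=np.array([-np.sin(YAW),np.cos(YAW),0]); ZR=np.array([0,0,1.])
S40,C40=np.sin(np.radians(40)),np.cos(np.radians(40))
PEG=-S40*XR+C40*ZR; UP=C40*XR+S40*ZR
def wrist(R,j1,phi):   # angles j4 j5 j6 for tool rotation R
    W=(Ro.from_euler('ZY',[j1,phi]).inv()*R*Ro.from_euler('Z',-np.pi/2)).as_euler('ZYZ'); return W
def Rtool(z,y): 
    z=z/np.linalg.norm(z); y=y-z*(y@z); y/=np.linalg.norm(y); return Ro.from_matrix(np.c_[np.cross(y,z),y,z])
def ypose(deg): a=np.radians(deg); return Rtool(np.array([0,0,-1.]),np.array([np.cos(a),np.sin(a),0]))
def go(P,R):
    s=observe(); R0=Ro.from_quat(s["eef_rot"]); d=R0.inv().apply(np.array(P)-s["ee_pos"])/10
    r=(R0.inv()*R).as_rotvec(degrees=True); print("t",s["time_s"],"shift cm (pre-turn axes)",d.round(2),"turn deg",r.round(2),"| pos",s["ee_pos"].round(1))
    return d,r
E
python3 - <<'E'
from h import *
np.set_printoptions(precision=1,suppress=True)
s=observe(); j=s["joints"]
print((Ro.from_euler('ZYZYZ',[j[0],j[1]+j[2],j[3],j[4],j[5]+np.pi/2])).as_quat(),s["eef_rot"])
for sg in (1,-1):
  for ph in (75,90,110):
    print(sg,ph,np.degrees(wrist(Rtool(-PEG,sg*YR),np.radians(33),np.radians(ph))))
# grasp poses
spoon=np.array([380.9,-118]);us=np.array([np.cos(np.radians(-27.1)),np.sin(np.radians(-27.1))])
turn=np.array([586.8,-341.5]);ut=np.array([np.cos(np.radians(-170.9)),np.sin(np.radians(-170.9))])
print("spoon grasp",spoon+60*us,"turner grasp",turn+60*ut)
go([*(spoon+60*us),60],ypose(62.9)); go([*(turn+60*ut),60],ypose(99.1)); go([*(turn+60*ut),60],ypose(-80.9))
E
```

```text
Traceback (most recent call last):
  File "scipy/spatial/transform/_rotation.pyx", line 1413, in scipy.spatial.transform._rotation.Rotation.from_euler
ValueError: Expected axis specification to be a non-empty string of upto 3 characters, got ZYZYZ
```

```bash
python3 - <<'E'
from h import *
np.set_printoptions(precision=1,suppress=True)
s=observe(); j=s["joints"]
print((Ro.from_euler('ZY',[j[0],j[1]+j[2]])*Ro.from_euler('ZYZ',[j[3],j[4],j[5]+np.pi/2])).as_quat(),s["eef_rot"])
for sg in (1,-1):
  for ph in (75,90,110):
    print(sg,ph,np.degrees(wrist(Rtool(-PEG,sg*YR),np.radians(33),np.radians(ph))))
spoon=np.array([380.9,-118]);us=np.array([np.cos(np.radians(-27.1)),np.sin(np.radians(-27.1))])
turn=np.array([586.8,-341.5]);ut=np.array([np.cos(np.radians(-170.9)),np.sin(np.radians(-170.9))])
print("spoon grasp",spoon+60*us,"turner grasp",turn+60*ut)
go([*(spoon+60*us),60],ypose(62.9)); go([*(turn+60*ut),60],ypose(99.1)); go([*(turn+60*ut),60],ypose(-80.9))
E
```

```text
[ 1.   0.1 -0.  -0. ] [ 1.   0.1 -0.  -0. ]
1 75 [-20.1  70.2 -58.9]
1 90 [-22.9  56.3 -52.8]
1 110 [-31.4  38.4 -40.4]
-1 75 [-20.1  70.2 121.1]
-1 90 [-22.9  56.3 127.2]
-1 110 [-31.4  38.4 139.6]
spoon grasp [ 434.3 -145.3] turner grasp [ 527.6 -351. ]
t 0.1 shift cm (pre-turn axes) [ 38.4 -30.   12.4] turn deg [  -0.    -0.1 -138.5] | pos [ 136.9 -532.1  183. ]
t 0.1 shift cm (pre-turn axes) [42.3 -7.8 12.3] turn deg [   0.    -0.2 -174.7] | pos [ 136.9 -532.1  183. ]
t 0.1 shift cm (pre-turn axes) [42.3 -7.8 12.3] turn deg [-0.1 -0.   5.3] | pos [ 136.9 -532.1  183. ]
```

Call:
{"op": "step_arm", "data": {
  "moves": [
    [[3.88, -2.97, 0.63], [0, 0, 0], 0],
    [[3.88, -2.97, 0.63], [0, 0, 0], 0],
    [[3.88, -2.97, 0.63], [0, 0, 0], 0],
    [[3.88, -2.97, 0.63], [0, 0, 0], 0],
    [[3.88, -2.97, 0.63], [0, 0, 0], 0],
    [[3.88, -2.97, 0.63], [0, 0, 0], 0],
    [[3.88, -2.97, 0.63], [0, 0, 0], 0],
    [[3.88, -2.97, 0.63], [0, 0, 0], 0],
    [[3.88, -2.97, 0.63], [0, 0, 0], 0],
    [[3.88, -2.97, 0.63], [0, 0, 0], 0]
  ],
  "grip_force": 30
}}

```text
time_s: 1.1
ee_pos: [439.4, -146.4, 120.5]
eef_rot: [0.992, 0.126, -0.0, 0.0]
ft_force: [0.9, 0.1, 0.2]
width: 93.9
finger_force: 0.0
```

Call:
{"op": "step_arm", "data": {
  "moves": [
    [[0, 0, 1], [0, 0, 8.3], 0.3],
    [[0, 0, 1], [0, 0, 8.3], 0.3],
    [[0, 0, 1], [0, 0, 8.3], 0.3],
    [[0, 0, 1], [0, 0, 8.3], 0.3],
    [[0, 0, 1], [0, 0, 8.3], 0.3],
    [[0, 0, 0], [0, 0, 0], 0.3],
    [[0, 0, 0], [0, 0, 0], 0.3]
  ]
}}

```text
time_s: 1.8
ee_pos: [438.5, -148.2, 70.8]
eef_rot: [0.973, -0.233, -0.0, -0.0]
ft_force: [0.9, -0.5, 0.4]
width: 65.8
finger_force: 0.0
```

```bash
python3 - <<'E'
from h import *
go([438.8,-147.6,2],ypose(-117.1)); s=observe(); print(s["joints"].round(2),s["width"])
E
```

```text
t 1.8 shift cm (pre-turn axes) [ 0.   -0.07  6.88] turn deg [0.   0.05 0.2 ] | pos [ 438.5 -148.2   70.8]
[-0.45 -0.06  1.74 -0.    1.46  1.59] 65.76972807184993
```

Call:
{"op": "step_arm", "data": {
  "moves": [
    [[0, 0, 2.3], [0, 0, 0], 0.3],
    [[0, 0, 2.3], [0, 0, 0], 0.3],
    [[0, 0, 2.28], [0, 0, 0], 0.3],
    [[0, 0, 0], [0, 0, 0], 0.5],
    [[0, 0, 0], [0, 0, 0], 1],
    [[0, 0, 0], [0, 0, 0], 1],
    [[0, 0, 0], [0, 0, 0], 1],
    [[0, 0, 0], [0, 0, 0], 1]
  ],
  "grip_force": 30
}}

```text
time_s: 2.6
ee_pos: [439.7, -148.8, 3.5]
eef_rot: [0.972, -0.234, 0.001, 0.0]
ft_force: [0.6, -0.1, 0.0]
width: 29.3
finger_force: 0.0
```

Call:
{"op": "step_arm", "data": {
  "moves": [
    [[0, 0, 0], [0, 0, 0], 1],
    [[0, 0, -4.5], [0, 0, 0], 1],
    [[0, 0, -4.5], [0, 0, 0], 1],
    [[0, 0, -4.5], [0, 0, 0], 1],
    [[0, 0, -4.5], [0, 0, 0], 1],
    [[0, 0, -4.5], [0, 0, 0], 1],
    [[0, 0, -4.5], [0, 0, 0], 1],
    [[0, 0, -4.0], [0, 0, 0], 1]
  ]
}}

```text
time_s: 3.4
ee_pos: [438.7, -148.3, 315.1]
eef_rot: [0.972, -0.234, 0.001, 0.0]
ft_force: [0.5, -0.9, 0.7]
width: 0.6
finger_force: 0.0
```

```bash
python3 - <<'E'
from h import *
np.set_printoptions(precision=1,suppress=True)
s=observe(); print(s["width"],s["finger_force"],s["joints"])
hole=(np.array([549.5,240.5,170]),np.array([545.3,320.8,170]))
C=(hole[0]+hole[1])/2; print("C",C,"thin",C+40*YR)
thin=C+40*YR
R=Rtool(-PEG,YR); print("R",R.as_matrix())
# tool x up slope? grasp 65 mm down slope of hole; pre-insert: underside 60mm above face
print("R x",R.as_matrix()[:,0], "UP",UP,"PEG",PEG)
pre=thin-65*UP+60*PEG; print("pre",pre,"home",thin-65*UP-2*PEG); go(pre,R); go(pre,ypose(92.8))
E
```

```text
0.5688861828424292 0.0 [-0.4 -0.1  1.3 -0.   1.9  1.6]
C [547.4 280.6 170. ] thin [545.4 320.6 170. ]
R [[-0.8 -0.   0.6]
 [-0.   1.   0. ]
 [-0.6  0.  -0.8]]
R x [-0.8 -0.  -0.6] UP [0.8 0.  0.6] PEG [-0.6 -0.   0.8]
pre [457.2 316.3 174.2] home [497.  318.2 126.7]
t 3.4 shift cm (pre-turn axes) [-19.5 -42.2  14. ] turn deg [ 51.6 -13.8 142.3] | pos [ 438.7 -148.3  315.1]
t 3.4 shift cm (pre-turn axes) [-19.5 -42.2  14. ] turn deg [ -0.2  -0.1 150.1] | pos [ 438.7 -148.3  315.1]
```

The fingers close at only about 90 mm/s, so I lifted before they had closed. I'll reopen, go back down and check with the camera that the spoon hasn't moved.

Call:
{"op": "step_arm", "data": {
  "moves": [
    [[0, 0, 4.5], [0, 0, 0], 0.5],
    [[0, 0, 4.5], [0, 0, 0], 0.5],
    [[0, 0, 4.5], [0, 0, 0], 0.5],
    [[0, 0, 4.5], [0, 0, 0], 0.5],
    [[0, 0, 4.0], [0, 0, 0], 0.5]
  ]
}}

```text
time_s: 3.9
ee_pos: [438.1, -148.0, 90.2]
eef_rot: [0.972, -0.234, -0.0, -0.0]
ft_force: [0.7, -0.3, -0.5]
width: 36.8
finger_force: 0.0
```

```bash
cat >> h.py <<'E'
def meas(t,px,hl):
    m=bamboo(t); n,l,st,ce=cv2.connectedComponentsWithStats(m)
    return m,l
E
python3 - <<'E'
from h import *
t=grab_frame("top"); m=bamboo(t); cs,_=cv2.findContours(m,0,2)
for k in cs:
    if cv2.contourArea(k)>50: print(cv2.contourArea(k),cv2.minAreaRect(k))
s=observe(); print(s["width"],s["ee_pos"])
E
```

```text
198.0 ((371.1999816894531, 334.5999755859375), (8.9442720413208, 27.72724151611328), 26.56505012512207)
1457.5 ((467.29730224609375, 305.7838134765625), (101.9273681640625, 27.94782829284668), 80.53767395019531)
3472.0 ((319.182373046875, 195.64971923828125), (73.076416015625, 77.23843383789062), 61.189208984375)
40.754833838515715 [ 433.15443009 -145.69977798   82.55204854]
```

Call:
{"op": "step_arm", "data": {
  "moves": [
    [[0, 0, 2.5], [0, 0, 0], 0.55],
    [[0, 0, 2.5], [0, 0, 0], 0.55],
    [[0, 0, 1.0], [0, 0, 0], 0.55],
    [[0, 0, 0], [0, 0, 0], 0.55],
    [[0, 0, 0], [0, 0, 0], 0.55]
  ]
}}

```text
time_s: 4.45
ee_pos: [439.8, -148.8, 33.8]
eef_rot: [0.972, -0.234, 0.001, 0.0]
ft_force: [-0.4, 0.3, -0.3]
width: 42.2
finger_force: 0.0
```

```bash
python3 - <<'E'
from h import *
go([438.8,-147.6,2],ypose(-117.1)); s=observe(); print(s["width"])
E
```

```text
t 4.45 shift cm (pre-turn axes) [-0.15 -0.07  3.18] turn deg [ 0.   -0.12  0.03] | pos [ 439.8 -148.8   33.8]
42.20536390850713
```

Call:
{"op": "step_arm", "data": {
  "moves": [
    [[0, -0.07, 1.6], [0, 0, 0], 0.55],
    [[0, 0, 1.58], [0, 0, 0], 0.55],
    [[0, 0, 0], [0, 0, 0], 0.8],
    [[0, 0, 0], [0, 0, 0], 1],
    [[0, 0, 0], [0, 0, 0], 1],
    [[0, 0, 0], [0, 0, 0], 1],
    [[0, 0, 0], [0, 0, 0], 1],
    [[0, 0, 0], [0, 0, 0], 1]
  ],
  "grip_force": 30
}}

```text
time_s: 5.25
ee_pos: [439.4, -147.9, 0.9]
eef_rot: [0.972, -0.234, 0.0, 0.0]
ft_force: [-0.2, -0.8, 0.2]
width: 0.9
finger_force: 0.0
```

```bash
python3 - <<'E'
from h import *
t=grab_frame("top"); s=grab_frame("side")
im=np.zeros((600,800,3),np.uint8)
im[:400,:400]=cv2.resize(t[240:380,330:470],(400,400),interpolation=cv2.INTER_CUBIC)
im[:400,400:]=cv2.resize(s[190:330,350:490],(400,400),interpolation=cv2.INTER_CUBIC)
cv2.imwrite("pics/c2.png",cv2.convertScaleAbs(im,alpha=1.6,beta=10))
e=observe()["ee_pos"]; print(proj("top",[e]),proj("side",[e]))
E
```

```text
[[379.87322942 317.59702679]] [[411.2514716  295.27068574]]
```

View pics/c2.png

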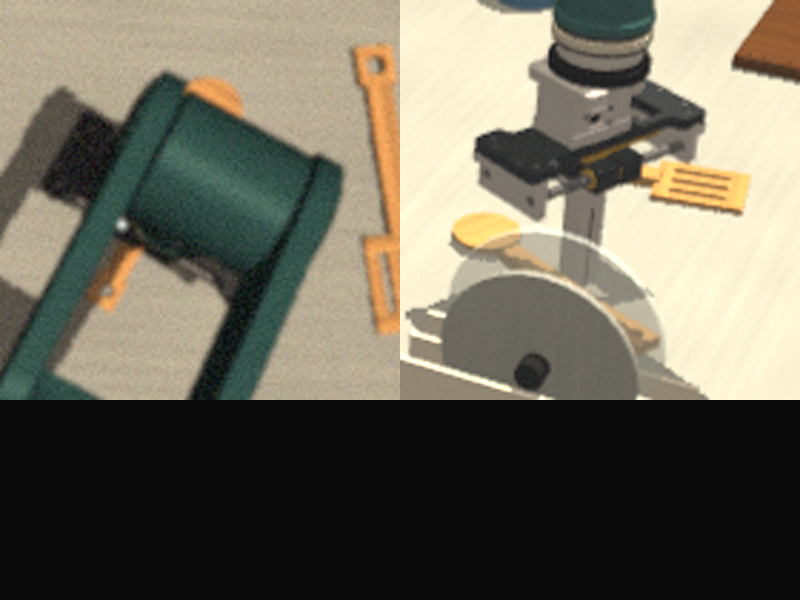

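The hole of the spoon is still at about (367,342) in the top view, and in the side view the fingers seem to stand behind the handle near (411,290). I'll check the spoon's height and position by triangulating both views.

```bash
python3 - <<'E'
from h import *
np.set_printoptions(precision=1,suppress=True)
s=cv2.imread("pics/side0.png"); t=cv2.imread("pics/top0.png")
h=cv2.cvtColor(s,cv2.COLOR_BGR2HSV); m=cv2.inRange(h,(8,90,90),(25,255,255)); m[:200]=0
cs,_=cv2.findContours(m,0,2)
for k in cs:
    if 60<cv2.contourArea(k)<1500:
        p=k.reshape(-1,2); print(cv2.contourArea(k),"minx",p[p[:,0].argmin()],"maxx",p[p[:,0].argmax()],"miny",p[p[:,1].argmin()],"maxy",p[p[:,1].argmax()])
print("pred side: spoon hole, bowlc, far edge",proj("side",[[380.9,-118,10],[538.4,-198.6,10],[564.2,-211.7,5]]))
print("pred side: turner end, hole, blade end",proj("side",[[603.9,-338.8,10],[586.8,-341.5,10],[364.9,-377.1,6]]))
print(observe()["width"],observe()["ee_pos"],proj("side",[observe()["ee_pos"]]))
s2=grab_frame("side"); cv2.imwrite("pics/c3.png",cv2.convertScaleAbs(cv2.resize(s2[240:320,365:445],(600,600),interpolation=cv2.INTER_CUBIC),alpha=1.5))
E
```

```text
66.0 minx [421 296] maxx [439 308] miny [421 296] maxy [433 311]
284.5 minx [368 269] maxx [408 287] miny [376 264] maxy [407 287]
656.0 minx [377 241] maxx [472 253] miny [379 238] maxy [467 263]
pred side: spoon hole, bowlc, far edge [[432.1 305.6]
 [379.8 270.5]
 [372.  267.1]]
pred side: turner end, hole, blade end [[377.6 239.7]
 [384.1 240.8]
 [471.1 256.5]]
0.5869604893732411 [ 439.2 -147.8    0.6] [[411.3 295.3]]
```

View pics/c3.png

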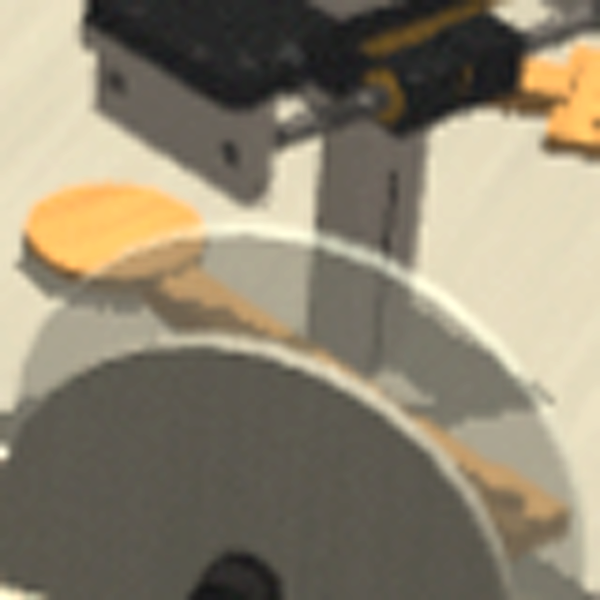

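The side prediction for the spoon matches (hole 432,306, bowl 380,270), so its position is right. The fingertips look as if they end above the handle rather than at counter level. I'll open the fingers and probe down gently while watching the force.

Call:
{"op": "step_arm", "data": {
  "moves": [
    [[0, 0, 0], [0, 0, 0], 0.5],
    [[0, 0, 0], [0, 0, 0], 0.5],
    [[0, 0, 0], [0, 0, 0], 0.5],
    [[0, 0, 0], [0, 0, 0], 0.5],
    [[0, 0, 0], [0, 0, 0], 0.5],
    [[0, 0, 0.1], [0, 0, 0], 0.5],
    [[0, 0, 0.1], [0, 0, 0], 0.5],
    [[0, 0, 0], [0, 0, 0], 0.5]
  ]
}}

```text
time_s: 6.2
ee_pos: [438.9, -147.7, -1.8]
eef_rot: [0.972, -0.234, -0.0, -0.0]
ft_force: [-0.9, -0.5, 0.6]
width: 46.8
finger_force: 0.0
```

```bash
python3 - <<'E'
from h import *
s2=grab_frame("side"); cv2.imwrite("pics/c4.png",cv2.convertScaleAbs(cv2.resize(s2[230:320,360:450],(600,600),interpolation=cv2.INTER_CUBIC),alpha=1.5))
e=observe(); print(e["ee_pos"],e["width"],e["ft_force"],proj("side",[e["ee_pos"]]))
E
```

```text
[ 438.9890809  -147.71134327   -1.68465854] 46.83940989052515 [ 0.48505194  0.01570825 -0.54830198] [[411.2364246 296.1572716]]
```

View pics/c4.png

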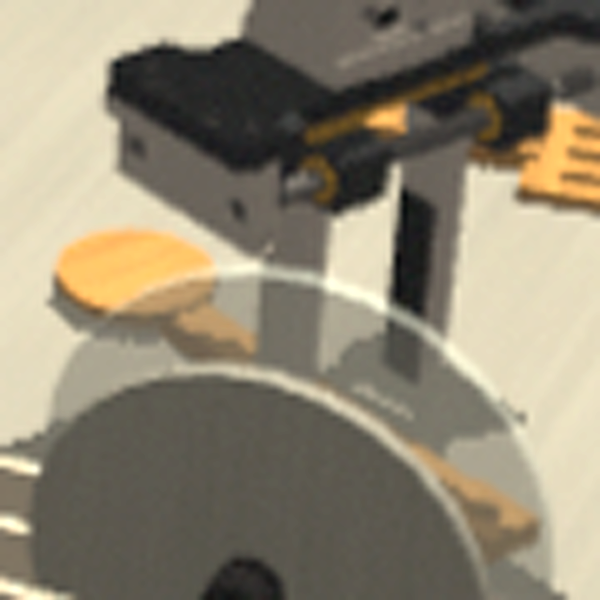

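```bash
python3 - <<'E'
from h import *
np.set_printoptions(precision=1,suppress=True)
e=observe()["ee_pos"]; R=Ro.from_quat(observe()["eef_rot"]).as_matrix(); w=observe()["width"]/2
for dz in (0,8,14):
    print(dz,[proj("side",[e+R@np.array([x,y,0])+[0,0,dz]])[0] for x,y in ((-8,w),(8,w),(-8,w+12.5),(8,w+12.5))])
E
```

```text
0 [array([421.2, 294.5]), array([416.4, 291.3]), array([425.2, 292.8]), array([420.4, 289.6])]
8 [array([421.6, 291.6]), array([416.7, 288.4]), array([425.6, 289.9]), array([420.7, 286.7])]
14 [array([421.8, 289.4]), array([416.9, 286.2]), array([425.8, 287.7]), array([420.9, 284.5])]
```

The visible fingertip corners (418,286) and (423,288) fit tips about 12–14 mm higher than the reported TCP. I'll probe down until the counter is felt.

Call:
{"op": "step_arm", "data": {
  "moves": [
    [[0, 0, 0.2], [0, 0, 0], 0.5],
    [[0, 0, 0.2], [0, 0, 0], 0.5],
    [[0, 0, 0.2], [0, 0, 0], 0.5],
    [[0, 0, 0.2], [0, 0, 0], 0.5],
    [[0, 0, 0], [0, 0, 0], 0.5]
  ]
}}

```text
time_s: 6.75
ee_pos: [438.8, -147.6, -10.0]
eef_rot: [0.972, -0.234, -0.0, -0.0]
ft_force: [0.7, -0.1, 0.1]
width: 46.9
finger_force: 0.0
```

Call:
{"op": "step_arm", "data": {
  "moves": [
    [[0, 0, 0.1], [0, 0, 0], 0.5],
    [[0, 0, 0.1], [0, 0, 0], 0.5],
    [[0, 0, 0], [0, 0, 0], 0.5]
  ]
}}

```text
time_s: 7.05
ee_pos: [439.0, -147.8, -11.7]
eef_rot: [0.972, -0.234, -0.0, 0.0]
ft_force: [-0.3, 0.5, 0.0]
width: 46.7
finger_force: 0.0
```

Call:
{"op": "step_arm", "data": {
  "moves": [
    [[0, 0, 0.1], [0, 0, 0], 0.5],
    [[0, 0, 0.1], [0, 0, 0], 0.5],
    [[0, 0, 0], [0, 0, 0], 0.5]
  ]
}}

```text
time_s: 7.35
ee_pos: [439.0, -147.7, -13.7]
eef_rot: [0.972, -0.234, -0.0, 0.0]
ft_force: [0.2, 0.1, 0.5]
width: 46.9
finger_force: 0.0
```

Call:
{"op": "step_arm", "data": {
  "moves": [
    [[0, 0, 0.05], [0, 0, 0], 0.5],
    [[0, 0, 0.05], [0, 0, 0], 0.5],
    [[0, 0, 0], [0, 0, 0], 0.5]
  ]
}}

```text
time_s: 7.65
ee_pos: [439.1, -147.7, -14.6]
eef_rot: [0.972, -0.234, -0.0, 0.0]
ft_force: [-0.3, -0.0, 0.3]
width: 47.1
finger_force: 0.0
```

Call:
{"op": "step_arm", "data": {
  "moves": [
    [[0, 0, 0], [0, 0, 0], 1],
    [[0, 0, 0], [0, 0, 0], 1],
    [[0, 0, 0], [0, 0, 0], 1],
    [[0, 0, 0], [0, 0, 0], 1],
    [[0, 0, 0], [0, 0, 0], 1],
    [[0, 0, 0], [0, 0, 0], 1]
  ],
  "grip_force": 30
}}

```text
time_s: 8.25
ee_pos: [439.1, -147.9, -14.5]
eef_rot: [0.972, -0.234, 0.0, 0.0]
ft_force: [-0.7, -0.1, 1.0]
width: 16.7
finger_force: 30.0
```

Call:
{"op": "step_arm", "data": {
  "moves": [
    [[0, 0, -1], [0, 0, 0], 1],
    [[0, 0, -3], [0, 0, 0], 1],
    [[0, 0, -4.5], [0, 0, -4], 1],
    [[0, 0, -4.5], [0, 0, -8.4], 1],
    [[0, 0, -4.5], [0, 0, -8.4], 1],
    [[0, 0, -4.5], [0, 0, -8.4], 1],
    [[0, 0, -4.5], [0, 0, -8.4], 1],
    [[0, 0, -3], [0, 0, -8.4], 1],
    [[0, 0, -2], [0, 0, -8.4], 1],
    [[0, 0, 0], [0, 0, -8.4], 1]
  ]
}}

```text
time_s: 9.25
ee_pos: [440.2, -148.2, 305.4]
eef_rot: [0.951, 0.31, 0.003, 0.003]
ft_force: [0.4, 1.2, -1.2]
width: 17.0
finger_force: 30.0
```

Call:
{"op": "step_arm", "data": {
  "moves": [
    [[0, 0, 0], [0, 0, -8.4], 1],
    [[0, 0, 0], [0, 0, -8.4], 1],
    [[0, 0, 0], [0, 0, -8.4], 1],
    [[0, 0, 0], [0, 0, -8.4], 1],
    [[0, 0, 0], [0, 0, -8.4], 1],
    [[0, 0, 0], [0, 0, -8.4], 1],
    [[0, 0, 0], [0, 0, -8.4], 1],
    [[0, 0, 0], [0, 0, -8.4], 1],
    [[0, 0, 0], [0, 0, -8.4], 1],
    [[0, 0, 0], [0, 0, -8.4], 1]
  ]
}}

```text
time_s: 10.25
ee_pos: [438.9, -147.6, 301.1]
eef_rot: [0.499, 0.866, 0.0, 0.0]
ft_force: [-0.6, 0.2, -1.2]
width: 16.9
finger_force: 30.0
```

Call:
{"op": "step_arm", "data": {
  "moves": [
    [[0, 0, 0], [0, 0, -8.4], 1],
    [[0, 0, 0], [0, 0, -8.4], 1],
    [[0, 0, 0], [0, 0, -8.4], 1],
    [[0, 0, 0], [0, 0, -8.4], 1],
    [[0, 0, 0], [0, 0, -8.4], 1],
    [[0, 0, 0], [0, 0, -8.4], 1],
    [[0, 0, 0], [0, 0, -8.4], 1],
    [[0, 0, 0], [0, 0, 0], 1]
  ]
}}

```text
time_s: 11.05
ee_pos: [439.0, -147.6, 301.0]
eef_rot: [0.013, 1.0, -0.0, 0.0]
ft_force: [0.4, -0.5, -0.9]
width: 16.9
finger_force: 30.0
```

```bash
python3 - <<'E'
from h import *
s=observe(); print(s["width"],s["finger_force"],s["joints"].round(2),s["eef_rot"].round(3))
thin=np.array([545.4,320.6,170]); pre=thin-65*UP+60*PEG
go([pre[0],pre[1],300],ypose(92.8)); go(pre,Rtool(-PEG,YR))
E
```

```text
16.910069315388316 29.98709946870804 [-0.45 -0.1   1.33  0.    1.91 -1.99] [ 0.013  1.    -0.     0.   ]
t 11.05 shift cm (pre-turn axes) [-0.61 46.42  0.1 ] turn deg [-0.01  0.04 -4.28] | pos [ 439.  -147.6  301. ]
t 11.05 shift cm (pre-turn axes) [-0.6  46.42 12.68] turn deg [ -1.51 -39.95  -4.1 ] | pos [ 439.  -147.6  301. ]
```

Call:
{"op": "step_arm", "data": {
  "moves": [
    [[0, 0, 0], [0, 0, -4.3], 1],
    [[-0.45, 4.9, 0], [0, 0, 0], 1],
    [[-0.45, 4.9, 0], [0, 0, 0], 1],
    [[-0.45, 4.9, 0], [0, 0, 0], 1],
    [[-0.45, 4.9, 0], [0, 0, 0], 1],
    [[-0.45, 4.9, 0], [0, 0, 0], 1],
    [[-0.45, 4.9, 0], [0, 0, 0], 1],
    [[-0.45, 4.9, 0], [0, 0, 0], 1],
    [[-0.45, 4.9, 0], [0, 0, 0], 1],
    [[-0.45, 4.9, 0], [0, 0, 0], 1]
  ]
}}

```text
time_s: 12.05
ee_pos: [457.3, 296.8, 301.0]
eef_rot: [-0.023, 1.0, 0.0, 0.0]
ft_force: [0.8, -0.5, -0.2]
width: 17.0
finger_force: 30.0
```

Call:
{"op": "step_arm", "data": {
  "moves": [
    [[0, 2.1, 0], [0, -8, 0], 1],
    [[0, 0, 0], [0, -8, 0], 1],
    [[0, 0, 0], [0, -8, 0], 1],
    [[0, 0, 0], [0, -8, 0], 1],
    [[0, 0, 0], [0, -8, 0], 1],
    [[0, 0, 0], [0, 0, 0], 1],
    [[0, 0, 0], [0, 0, 0], 1]
  ]
}}

```text
time_s: 12.75
ee_pos: [456.0, 315.9, 300.5]
eef_rot: [-0.023, 0.94, 0.009, 0.341]
ft_force: [0.6, 0.4, 0.3]
width: 17.0
finger_force: 30.0
```

```bash
python3 - <<'E'
from h import *
np.set_printoptions(precision=1,suppress=True)
s=observe(); print(s["width"],s["joints"].round(2))
thin=np.array([545.4,320.6,170]); pre=thin-65*UP+60*PEG
go(pre,Rtool(-PEG,YR))
t=grab_frame("top"); si=grab_frame("side"); 
im=np.hstack([cv2.resize(t[190:350,100:260],(400,400),interpolation=cv2.INTER_CUBIC),cv2.resize(si[150:350,180:380],(400,400),interpolation=cv2.INTER_CUBIC)])
cv2.imwrite("pics/c5.png",cv2.convertScaleAbs(im,alpha=1.6,beta=10))
s=observe();R=Ro.from_quat(s["eef_rot"]).as_matrix(); h=s["ee_pos"]-65*R[:,0]; print("hole nominal (TCP end)",h,proj("top",[h]),proj("side",[h]), "if 15 back",proj("top",[h-15*R[:,2]]),proj("side",[h-15*R[:,2]]))
E
```

```text
16.955479734018706 [ 0.8 -0.3  1.7 -0.5  1.3 -0.8]
t 12.75 shift cm (pre-turn axes) [8.  0.  9.8] turn deg [ 0.1 -0.1 -0. ] | pos [456.  315.9 300.5]
hole nominal (TCP end) [507.9 318.5 345.5] [[133.  247.6]] [[269.3 241.7]] if 15 back [[129.4 251.7]] [[275.  235.9]]
```

View pics/c5.png

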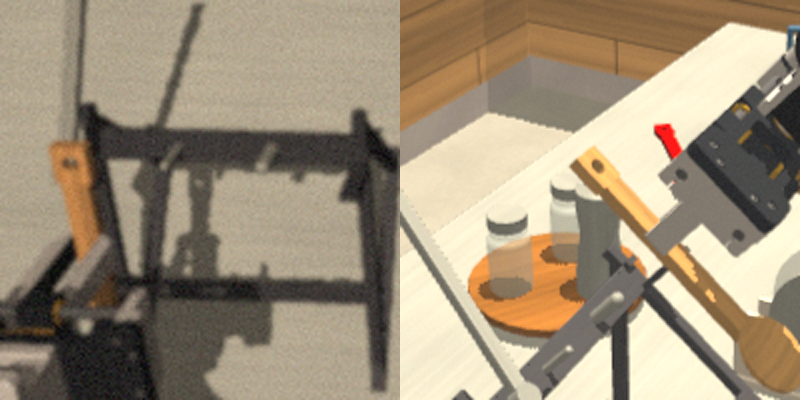

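The spoon hangs correctly in the gripper. Its hole is at about (128.8,254) in the top view and (278.5,232.5) in the side view. I'll triangulate it and compare it with the nominal position.

```bash
cat >> h.py <<'E'
def refine(img,px,r=5,dark=True):
    g=cv2.GaussianBlur(cv2.cvtColor(img,cv2.COLOR_BGR2GRAY).astype(np.float32),(0,0),0.7)
    x,y=int(round(px[0])),int(round(px[1])); w=g[y-r:y+r+1,x-r:x+r+1]
    return w
E
python3 - <<'E'
from h import *
np.set_printoptions(precision=1,suppress=True,linewidth=160)
t=grab_frame("top"); si=grab_frame("side"); s=observe(); R=Ro.from_quat(s["eef_rot"]).as_matrix()
print(t[248:261,121:138,2]); print(si[225:241,270:288,2])
p,e=tri((128.8,254),(278.5,232.5)); print("hole top surf",p,e,"in tool frame rel TCP",R.T@(p-s["ee_pos"]))
E
```

```text
[[108 114 119 110 112 106 114 110 108 113 108  94  68  43  32  29  17]
 [116 113 123 117 113 110 111 107 115 119 114  99  70  49  32  22  13]
 [114 119 115 112 107 107 107 112 111 122 119 106  76  50  36  20   7]
 [109 108 111  98  90  88  97 100 111 116 119 108  82  56  33  27  15]
 [113 108  97  83  67  72  83  93  95 107 113 108  91  58  37  34  18]
 [110 110  95  76  56  66  78  77  78  94 112 112  94  67  43  39  20]
 [110 111  99  77  68  69  79  81  75  88 108 117 103  71  46  35  27]
 [109 116 107  96  85  81  82  86  82  98 111 114 110  82  55  42  30]
 [107 114 113 108 104 101  98  99  96 104 115 117 114  84  65  42  27]
 [107 111 114 115 120 120 112 108 110 111 114 119 111  91  63  50  36]
 [105 109 119 118 124 119 117 111 107 112 121 127 119  96  71  48  36]
 [109 111 114 118 122 121 112 111 114 118 118 120 115 107  76  55  33]
 [101 109 112 119 124 122 117 115 108 111 119 120 121 106  80  54  34]]
[[158 163 163 163 165 165 176 178 167 160 155 154 155 155 154 152 152 153]
 [169 173 169 163 164 165 166 176 175 167 161 156 155 153 152 153 153 153]
 [171 172 173 168 163 164 
[... 419 characters left out ...]
155]
 [ 77  88 132 158 165 158  90  74  76  80  92 117 167 172 178 173 164 159]
 [ 80  76  89 133 157 158 133  99  77  84 105 131 174 165 175 179 171 164]
 [ 81  79  76  89 138 162 162 148 116 117 130 148 171 165 165 175 180 172]
 [ 80  80  80  81 106 150 163 166 170 164 164 177 164 163 165 166 176 179]
 [ 80  81  80  79  80 106 151 163 166 172 174 175 171 165 164 165 166 174]
 [ 86  81  80  80  79  80 108 155 164 168 173 176 175 171 165 164 162 156]
 [109  84  81  81  82  78  85 121 155 163 168 174 176 175 169 164 160 151]
 [139 103  81  81  81  81  78  85 120 155 164 168 173 175 175 167 161 158]]
hole top surf [493.5 315.9 362.5] 0.4094394937958955 in tool frame rel TCP [-64.7  -1.7 -22.7]
```

```bash
python3 - <<'E'
from h import *
np.set_printoptions(precision=1,suppress=True,linewidth=160)
t=cv2.imread("pics/top0.png"); si=cv2.imread("pics/side0.png"); s=observe(); R=Ro.from_quat(s["eef_rot"]).as_matrix()
p,e=tri((127.3,253),(278,231.8)); print("hole top surf",p,e,"rel TCP",R.T@(p-s["ee_pos"]))
def cen(img,x0,x1,y0,y1,k=1.0):
    g=cv2.cvtColor(img,cv2.COLOR_BGR2GRAY)[y0:y1,x0:x1]; return g
print("top");print(cen(t,160,212,244,262)[:, :20]);print(cen(t,198,214,244,262))
print("side");print(cen(si,246,272,318,342));print(cen(si,268,296,292,316))
E
```

```text
hole top surf [494.1 317.4 364.4] 0.9524088202395434 rel TCP [-66.4  -0.2 -23.8]
top
[[31 29 30 30 29 34 27 26 31 31 28 29 26 28 27 30 28 28 31 28]
 [26 27 29 26 28 24 28 27 30 25 32 22 29 28 29 26 29 32 31 30]
 [30 26 29 26 27 33 29 27 31 35 31 33 31 31 23 24 25 23 32 30]
 [27 23 30 31 28 33 27 28 32 31 40 44 30 34 27 28 25 31 30 27]
 [26 33 24 29 26 25 27 31 37 43 47 48 43 30 32 26 30 28 26 28]
 [30 28 25 30 32 27 23 32 40 48 50 43 34 29 28 26 27 31 33 30]
 [30 28 31 25 25 25 33 39 48 47 44 37 23 25 29 31 23 30 25 28]
 [25 31 27 30 27 34 35 47 53 45 40 22 20 26 27 29 32 23 30 29]
 [26 27 26 28 28 35 39 50 51 43 23 14 25 22 28 29 27 29 26 29]
 [28 28 23 23 29 33 51 51 41 32 20 13 17 32 34 27 27 26 30 31]
 [21 22 14 24 38 49 53 50 37 29 26 21 24 29 35 30 28 30 32 35]
 [35 28 23 31 55 66 66 46 36 33 38 36 35 39 43 42 35 44 38 38]
 [42 34 27 36 61 77 60 40 35 37 40 41 40 45 43 39 40 44 43 42]
 [40 43 34 40 55 61 50 35 37 44 55 57 56 52 54 56 60 52 52 55]
 [40 42 38 37 39 44 42 24 41 67 74 79 79 77 77 82 77 78 84 76]
 [40 42 41 33 37 35 31 27 45 74 86 91 92 93 95 92 89 90 92 91]
 [44 40
[... 5673 characters left out ...]
  69  77]
 [ 61  62  62  61  60  61  60  61  58  55  57  56  50  48  58  60  59  59  59  52  37  28  30  29  29  42  69  85]
 [ 61  61  62  61  61  60  61  60  59  51  52  49  41  35  40  56  59  60  54  39  31  30  31  26  30  49  91 112]
 [ 61  61  61  59  60  60  61  62  60  58  36  37  36  37  36  40  55  55  47  29  31  31  29  28  29  64 124 144]
 [ 63  61  63  60  61  61  61  62  61  58  44  37  36  35  36  36  38  45  31  32  28  30  30  28  31  60 118 143]
 [ 62  60  60  60  61  61  62  61  61  62  58  44  36  36  35  37  47  42  28  30  32  31  31  29  28  49 103 143]
 [ 62  62  60  61  60  60  60  61  62  62  61  57  44  37  38  49  66  48  30  31  30  30  30  30  30  51 101 144]]
```

```bash
python3 - <<'E'
from h import *
np.set_printoptions(precision=1,suppress=True)
D={"thin":(((170.7,247.6),(253.5,334)),((164.8,257.3),(266,322))),"thick":(((208.6,248.2),(277.4,308.7)),((203.4,258.2),(290.8,296.3)))}
Cs=[]
for k,(f,tp) in D.items():
    sg=40 if k=="thin" else -40
    for nm,(a,b),o in (("foot",f,0),("tip",tp,38)):
        p,e=tri(a,b); c=p-o*PEG-sg*YR; Cs.append(c); print(k,nm,p,"gap",e,"->C",c, "onz",onz("top",a,170+o*C40)-o*PEG-sg*YR,onz("side",b,170+o*C40)-o*PEG-sg*YR)
C=np.mean(Cs,0); print("C",C)
for k,sg in (("thin",40),("thick",-40)):
    q=[[C[0],C[1],170]+sg*YR+o*PEG for o in (0,38)]; print(k,proj("top",q),proj("side",q))
E
```

```text
thin foot [545.2 320.3 171.3] gap 2.5175149176987066 ->C [547.2 280.3 171.3] onz [548.6 281.4 170. ] [546.8 278.9 170. ]
thin tip [519.8 318.4 201.8] gap 0.7676880686697576 ->C [546.1 279.7 172.7] onz [546.2 280.6 170. ] [548.6 276.7 170. ]
thick foot [550.  240.5 168.4] gap 1.6892926586765356 ->C [548.1 280.5 168.4] onz [548.6 280.4 170. ] [545.9 282.4 170. ]
thick tip [522.8 239.2 201.2] gap 0.19134315090944848 ->C [545.2 280.4 172.1] onz [545.5 281.  170. ] [547.  277.7 170. ]
C [546.7 280.2 171.1]
thin [[171.1 248.5]
 [165.  257.1]] [[253.1 334.5]
 [265.8 323.6]]
thick [[208.6 249.1]
 [203.8 257.7]] [[277.7 307.9]
 [290.2 297.1]]
```

```bash
cat >> h.py <<'E'
C=np.array([546.9,280.3,170.]); THIN=C+40*YR; THICK=C-40*YR; RR=Rtool(-PEG,YR)
E
python3 - <<'E'
from h import *
for o in (70,45): go(THIN+(o-14)*PEG-65.7*UP+0.1*YR,RR)
E
```

```text
t 12.95 shift cm (pre-turn axes) [ 8.56 -0.04 10.16] turn deg [ 0.06  0.12 -0.2 ] | pos [458.7 316.1 303.5]
t 12.95 shift cm (pre-turn axes) [ 8.56 -0.04 12.66] turn deg [ 0.06  0.12 -0.2 ] | pos [458.7 316.1 303.5]
```

Call:
{"op": "step_arm", "data": {
  "moves": [
    [[0, 0, 0], [0, 0, 0], 1],
    [[0, 0, 0], [0, 0, 0], 1],
    [[0, 0, 0], [0, 0, 0], 1],
    [[0, 0, 0], [0, 0, 0], 1],
    [[0, 0, 0], [0, 0, 0], 1]
  ]
}}

```text
time_s: 13.45
ee_pos: [456.8, 315.6, 300.4]
eef_rot: [-0.023, 0.939, 0.008, 0.342]
ft_force: [0.8, -0.3, -0.6]
width: 17.0
finger_force: 30.0
```

```bash
python3 - <<'E'
from h import *
np.set_printoptions(precision=1,suppress=True)
for i in range(4):
    s=observe(); print(s["time_s"],s["ee_pos"],s["joint_velocities"]); si=grab_frame("side"); t=grab_frame("top")
go(THIN+(60-14)*PEG-65.7*UP+0.1*YR,RR)
E
```

```text
13.45 [456.8 315.6 300.4] [ 0. -0.  0. -0.  0.  0.]
13.55 [456.7 315.7 300.4] [ 0. -0.  0. -0. -0.  0.]
13.65 [456.7 315.7 300.4] [ 0.  0.  0. -0. -0. -0.]
13.75 [456.7 315.7 300.4] [ 0.  0. -0. -0. -0. -0.]
t 13.85 shift cm (pre-turn axes) [ 8.2  0.  11.1] turn deg [0. 0. 0.] | pos [456.7 315.7 300.5]
```

Call:
{"op": "step_arm", "data": {
  "moves": [
    [[2.05, 0, 2.78], [0, 0, 0], 1],
    [[2.05, 0, 2.78], [0, 0, 0], 1],
    [[2.05, 0, 2.77], [0, 0, 0], 1],
    [[2.05, 0, 2.77], [0, 0, 0], 1],
    [[0, 0, 0], [0, 0, 0], 1],
    [[0, 0, 0], [0, 0, 0], 1],
    [[0, 0, 0], [0, 0, 0], 1],
    [[0, 0, 0], [0, 0, 0], 1],
    [[0, 0, 0], [0, 0, 0], 1]
  ]
}}

```text
time_s: 14.75
ee_pos: [466.0, 316.9, 165.2]
eef_rot: [-0.023, 0.939, 0.01, 0.343]
ft_force: [0.4, 0.1, -0.8]
width: 17.4
finger_force: 30.0
```

```bash
python3 - <<'E'
from h import *
np.set_printoptions(precision=1,suppress=True)
t=grab_frame("top"); si=grab_frame("side"); s=observe()
go(THIN+(60-14)*PEG-65.7*UP+0.1*YR,RR)
q=[THIN+70*PEG,THIN+38*PEG]; a,b=proj("top",q),proj("side",q); print(a,b)
def crop(i,c,r=20): x,y=int(c[0])-r,int(c[1])-r; print("origin",x,y); return cv2.resize(i[y:y+2*r,x:x+2*r],(400,400),interpolation=cv2.INTER_CUBIC)
im=np.hstack([crop(t,a[0]),crop(si,b[0])]); cv2.imwrite("pics/c6.png",cv2.convertScaleAbs(im,alpha=1.8,beta=10))
E
```

```text
t 14.85 shift cm (pre-turn axes) [ 0.1 -0.   0.1] turn deg [ 0.1  0.1 -0. ] | pos [465.7 316.5 164.1]
[[159.5 264.7]
 [165.  257. ]] [[276.9 314. ]
 [265.7 323.6]]
origin 139 244
origin 256 293
```

View pics/c6.png

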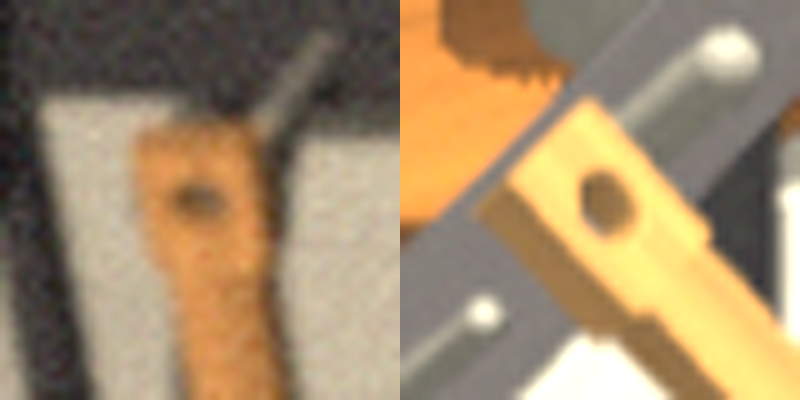

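At pre-insert the hole shows at (158.8,263.8) in the top view and (276.8,313.5) in the side view. Both are within 1 px of the peg axis, so I'll push down along the peg.

Call:
{"op": "step_arm", "data": {
  "moves": [
    [[0.1, 0, 1], [0, 0, 0], 1],
    [[0, 0, 1], [0, 0, 0], 1],
    [[0, 0, 0.5], [0, 0, 0], 1],
    [[0, 0, 0.5], [0, 0, 0], 1],
    [[0, 0, 0], [0, 0, 0], 1]
  ]
}}

```text
time_s: 15.35
ee_pos: [484.2, 316.7, 138.2]
eef_rot: [-0.023, 0.94, 0.008, 0.342]
ft_force: [-0.5, 1.3, -0.2]
width: 17.1
finger_force: 30.0
```

Call:
{"op": "step_arm", "data": {
  "moves": [
    [[0, 0, 0.5], [0, 0, 0], 1],
    [[0, 0, 0.5], [0, 0, 0], 1],
    [[0, 0, 0.5], [0, 0, 0], 1],
    [[0, 0, 0], [0, 0, 0], 1]
  ]
}}

```text
time_s: 15.75
ee_pos: [493.7, 317.3, 126.9]
eef_rot: [-0.023, 0.939, 0.008, 0.342]
ft_force: [0.3, 0.1, -1.0]
width: 16.9
finger_force: 30.0
```

Call:
{"op": "step_arm", "data": {
  "moves": [
    [[0, 0, 0.4], [0, 0, 0], 1],
    [[0, 0, 0.4], [0, 0, 0], 1],
    [[0, 0, 0.2], [0, 0, 0], 1],
    [[0, 0, 0.2], [0, 0, 0], 1],
    [[0, 0, 0], [0, 0, 0], 1]
  ]
}}

```text
time_s: 16.25
ee_pos: [501.2, 317.7, 118.0]
eef_rot: [-0.023, 0.939, 0.008, 0.342]
ft_force: [0.2, -0.5, -0.2]
width: 17.2
finger_force: 30.0
```

```bash
python3 - <<'E'
from h import *
go(THIN+(0-14)*PEG-65.7*UP+0.1*YR,RR); s=observe(); print(s["ft_force"],s["wrist_torque"])
E
```

```text
t 16.25 shift cm (pre-turn axes) [-0.13  0.05  0.24] turn deg [-0.01 -0.02  0.03] | pos [501.2 317.7 118. ]
[ 0.23228783 -0.5445666  -0.23576423] [-0.00401529  0.18777398  0.01122368]
```

Call:
{"op": "step_arm", "data": {
  "moves": [
    [[0, 0, 0.15], [0, 0, 0], 1],
    [[0, 0, 0.15], [0, 0, 0], 1],
    [[0, 0, 0], [0, 0, 0], 1]
  ]
}}

```text
time_s: 16.55
ee_pos: [503.2, 318.0, 116.1]
eef_rot: [-0.023, 0.939, 0.008, 0.342]
ft_force: [-0.0, -0.2, -0.9]
width: 17.1
finger_force: 30.0
```

Call:
{"op": "step_arm", "data": {
  "moves": [
    [[0, 0, 0.1], [0, 0, 0], 1],
    [[0, 0, 0.1], [0, 0, 0], 1],
    [[0, 0, 0], [0, 0, 0], 1]
  ]
}}

```text
time_s: 16.85
ee_pos: [503.4, 318.1, 116.0]
eef_rot: [-0.023, 0.94, 0.009, 0.342]
ft_force: [-13.3, -3.1, 9.5]
width: 17.7
finger_force: 30.0
```

The spoon touches the face (about 16 N along the peg axis), so it's home. I'll release it and back out.

Call:
{"op": "step_arm", "data": {
  "moves": [
    [[0, 0, -0.1], [0, 0, 0], 1],
    [[0, 0, 0], [0, 0, 0], 0.55],
    [[0, 0, 0], [0, 0, 0], 0.55],
    [[0, 0, 0], [0, 0, 0], 0.55],
    [[0, 0, 0], [0, 0, 0], 0.55],
    [[0, 0, -1], [0, 0, 0], 0.55],
    [[0, 0, -4], [0, 0, 0], 0.55],
    [[0, 0, -4.5], [0, 0, 0], 0.55],
    [[0, 0, -4.5], [0, 0, 0], 0.55],
    [[0, 0, -3], [0, 0, 0], 0.55]
  ]
}}

```text
time_s: 17.85
ee_pos: [393.4, 313.0, 249.7]
eef_rot: [-0.023, 0.939, 0.01, 0.343]
ft_force: [-0.0, 1.2, 0.6]
width: 42.5
finger_force: 0.0
```

```bash
python3 - <<'E'
from h import *
np.set_printoptions(precision=1,suppress=True)
t=grab_frame("top"); si=grab_frame("side")
im=np.hstack([cv2.resize(t[230:350,110:230],(400,400),interpolation=cv2.INTER_CUBIC),cv2.resize(si[280:440,220:380],(400,400),interpolation=cv2.INTER_CUBIC)]); cv2.imwrite("pics/c7.png",cv2.convertScaleAbs(im,alpha=1.8,beta=10))
q=[THIN+10*PEG,THIN+10*PEG-206*UP]; print(proj("top",q),proj("side",q))
# turner target
u=np.array([np.cos(np.radians(-170.9)),np.sin(np.radians(-170.9))]); g=np.array([586.8,-341.5])+65*u; print("turner grasp",g)
go([*g,110],ypose(99.1)); s=observe(); R=Ro.from_quat(s["eef_rot"])
print("after untilt (+40 about tool y):"); Ru=ypose(92.8); print(Ru.inv().apply(np.array([*g,120])-s["ee_pos"])/10)
E
```

```text
[[169.5 250.6]
 [183.4 328.8]] [[256.2 331.6]
 [346.7 425.6]]
turner grasp [ 522.6 -351.8]
t 17.95 shift cm (pre-turn axes) [  1.8 -67.3  16.5] turn deg [-1.7 40.4 -6. ] | pos [394.1 314.6 252.1]
after untilt (+40 about tool y):
[ -9.6 -67.2  13.2]
```

View pics/c7.png

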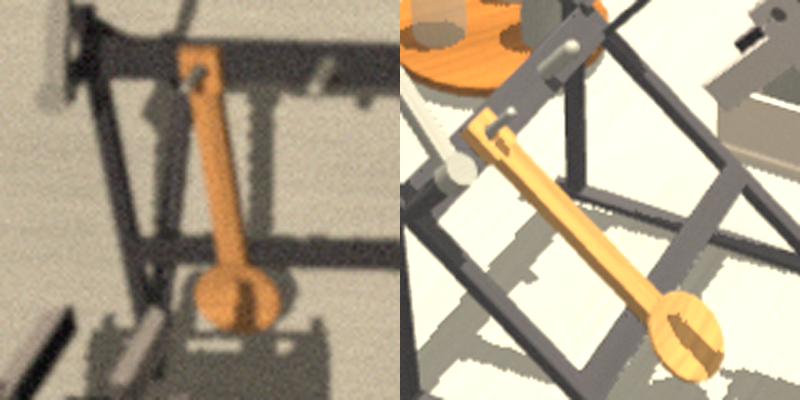

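The spoon is home on the thin peg, lying flat with its bowl down the slope. Next is the turner.

Call:
{"op": "step_arm", "data": {
  "moves": [
    [[0, -4.9, 0], [0, 8, 0], 0.4],
    [[0, -4.9, 0], [0, 8, 0], 0.4],
    [[0, -4.9, 0], [0, 8, 0], 0.4],
    [[0, -4.9, 0], [0, 8, 0], 0.4],
    [[0, -4.9, 0], [0, 8, 0], 0.4],
    [[-1.07, -4.75, 0], [0, 0, 0], 0.4],
    [[-1.07, -4.75, 0], [0, 0, 0], 0.4],
    [[-1.07, -4.75, 0], [0, 0, 0], 0.4],
    [[-1.07, -4.75, 0], [0, 0, 0], 0.4],
    [[-1.07, -4.75, 0], [0, 0, 0], 0.4]
  ]
}}

```text
time_s: 18.95
ee_pos: [470.5, -162.4, 245.9]
eef_rot: [-0.022, 1.0, -0.001, 0.01]
ft_force: [-0.0, 0.8, -0.4]
width: 56.5
finger_force: 0.0
```

Call:
{"op": "step_arm", "data": {
  "moves": [
    [[-1.07, -4.75, 0], [0, 0, 0], 0.4],
    [[-1.07, -4.75, 0], [0, 0, 0], 0.4],
    [[-1.07, -4.75, 0], [0, 0, 0], 0.4],
    [[-1.07, -4.75, 0], [0, 0, 0], 0.4],
    [[0, 0, 3], [0, 0, -6.3], 0.4],
    [[0, 0, 4], [0, 0, 0], 0.4],
    [[0, 0, 4], [0, 0, 0], 0.4],
    [[0, 0, 4], [0, 0, 0], 0.4],
    [[0, 0, 0], [0, 0, 0], 0.4],
    [[0, 0, 0], [0, 0, 0], 0.4]
  ]
}}

```text
time_s: 19.95
ee_pos: [524.7, -347.9, 97.9]
eef_rot: [-0.078, 0.997, -0.001, 0.01]
ft_force: [0.3, -0.5, 0.2]
width: 56.4
finger_force: 0.0
```

```bash
python3 - <<'E'
from h import *
s=observe(); print(s["width"],s["joints"].round(2))
go([522.6,-351.8,-13.5],ypose(99.1))
t=grab_frame("top"); h=cv2.minAreaRect
m=bamboo(t); cs,_=cv2.findContours(m,0,2)
for k in cs:
    if cv2.contourArea(k)>100: print(cv2.contourArea(k),cv2.minAreaRect(k))
E
```

```text
56.44631416424283 [-0.68  0.28  1.32  0.01  1.53 -2.41]
t 19.95 shift cm (pre-turn axes) [ 0.48 -0.31 11.13] turn deg [-0.23  1.1  -0.2 ] | pos [ 524.7 -347.9   97.9]
950.5 ((172.97000122070312, 286.7779541015625), (88.27194213867188, 24.711957931518555), 75.5999755859375)
3494.0 ((319.095458984375, 195.5813751220703), (73.21534729003906, 77.31391906738281), 62.241458892822266)
```

Call:
{"op": "step_arm", "data": {
  "moves": [
    [[0, 0, 0], [-0.2, 1.1, -0.2], 0.4],
    [[0.25, -0.3, 4], [0, 0, 0], 0.4],
    [[0, 0, 4], [0, 0, 0], 0.4],
    [[0, 0, 0], [0, 0, 0], 0.4],
    [[0, 0, 0], [0, 0, 0], 0.4],
    [[0, 0, 0], [0, 0, 0], 0.4]
  ]
}}

```text
time_s: 20.6
ee_pos: [525.9, -353.1, 23.2]
eef_rot: [-0.08, 0.997, -0.004, 0.003]
ft_force: [0.2, -0.7, 0.6]
width: 56.4
finger_force: 0.0
```

```bash
python3 - <<'E'
from h import *
go([522.6,-351.8,-13.5],ypose(99.1))
E
```

```text
t 20.6 shift cm (pre-turn axes) [0.33 0.21 3.67] turn deg [-0.44  0.36  0.05] | pos [ 525.9 -353.1   23.2]
```

Call:
{"op": "step_arm", "data": {
  "moves": [
    [[0.3, 0.2, 1.2], [-0.4, 0.3, 0], 0.4],
    [[0, 0, 1.2], [0, 0, 0], 0.4],
    [[0, 0, 0.8], [0, 0, 0], 0.4],
    [[0, 0, 0.45], [0, 0, 0], 0.6],
    [[0, 0, 0], [0, 0, 0], 0.8],
    [[0, 0, 0], [0, 0, 0], 1],
    [[0, 0, 0], [0, 0, 0], 1],
    [[0, 0, 0], [0, 0, 0], 1],
    [[0, 0, 0], [0, 0, 0], 1],
    [[0, 0, 0], [0, 0, 0], 1]
  ],
  "grip_force": 30
}}

```text
time_s: 21.6
ee_pos: [520.7, -350.2, -16.7]
eef_rot: [-0.08, 0.997, 0.002, -0.001]
ft_force: [-0.5, -0.5, 1.1]
width: 21.5
finger_force: 29.9
```

```bash
python3 - <<'E'
from h import *
s=observe(); print(s["width"],s["finger_force"],s["ft_force"])
go([522.6,-351.8,-13.5],ypose(99.1)); R=Ro.from_quat(s["eef_rot"]); print("hole in tool",R.inv().apply(np.array([586.8,-341.5,0])-s["ee_pos"]))
E
```

```text
21.502766401733627 29.918954372406006 [-0.53307543 -0.46691567  1.14974821]
t 21.6 shift cm (pre-turn axes) [-0.16 -0.18 -0.32] turn deg [ 0.18 -0.13  0.03] | pos [ 520.7 -350.2  -16.7]
hole in tool [-66.58571003  -1.79920336 -16.83070559]
```

Call:
{"op": "step_arm", "data": {
  "moves": [
    [[0, 0, -1], [0, 0, 0], 1],
    [[0, 0, -3], [0, 0, 0], 1],
    [[0, 0, -4.5], [0, 0, 6.3], 1],
    [[0, 0, -4.5], [0, 0, 0], 1],
    [[0, 0, -4.5], [0, 0, 0], 1],
    [[0, 0, -4.5], [0, 0, 0], 1],
    [[0, 0, -4.5], [0, 0, 0], 1],
    [[0, 0, -3.2], [0, 0, 0], 1],
    [[0, 0, -2], [0, 0, 0], 1],
    [[0, 0, 0], [0, 0, 0], 1]
  ]
}}

```text
time_s: 22.6
ee_pos: [522.4, -351.7, 305.0]
eef_rot: [-0.025, 1.0, -0.001, 0.002]
ft_force: [0.8, -0.2, -0.3]
width: 21.4
finger_force: 29.9
```

Call:
{"op": "step_arm", "data": {
  "moves": [
    [[0.29, 4.8, 0], [0, 0, 0], 1],
    [[0.29, 4.8, 0], [0, 0, 0], 1],
    [[0.29, 4.8, 0], [0, 0, 0], 1],
    [[0.29, 4.8, 0], [0, 0, 0], 1],
    [[0.29, 4.8, 0], [0, 0, 0], 1],
    [[0.29, 4.8, 0], [0, 0, 0], 1],
    [[0.29, 4.8, 0], [0, 0, 0], 1],
    [[0.29, 4.8, 0], [0, 0, 0], 1],
    [[0.29, 4.8, 0], [0, 0, 0], 1],
    [[0.29, 4.8, 0], [0, 0, 0], 1]
  ]
}}

```text
time_s: 23.6
ee_pos: [467.5, 128.6, 299.9]
eef_rot: [-0.025, 1.0, 0.002, -0.003]
ft_force: [2.2, 0.8, -1.1]
width: 21.7
finger_force: 29.9
```

Call:
{"op": "step_arm", "data": {
  "moves": [
    [[0.3, 4.8, 0], [0, 0, 0], 1],
    [[0.3, 4.8, 0], [0, 0, 0], 1],
    [[0, 1.3, 0], [0, -8, 0], 1],
    [[0, 0, 0], [0, -8, 0], 1],
    [[0, 0, 0], [0, -8, 0], 1],
    [[0, 0, 0], [0, -8, 0], 1],
    [[0, 0, 0], [0, -8, 0], 1],
    [[0, 0, 0], [0, 0, 0], 1],
    [[0, 0, 0], [0, 0, 0], 1],
    [[0, 0, 0], [0, 0, 0], 1]
  ]
}}

```text
time_s: 24.6
ee_pos: [458.8, 235.8, 304.3]
eef_rot: [-0.022, 0.94, 0.011, 0.341]
ft_force: [0.9, 0.5, -0.7]
width: 21.7
finger_force: 29.9
```

```bash
python3 - <<'E'
from h import *
s=observe(); print(s["width"],s["finger_force"],s["joints"].round(2))
go(THICK+(60-16.8)*PEG-66.6*UP,RR)
E
```

```text
21.740282746307713 29.922071993350983 [ 0.61 -0.46  1.76 -0.36  1.24 -1.  ]
t 24.6 shift cm (pre-turn axes) [ 8.35 -0.06 11.78] turn deg [ 0.22 -0.13 -0.19] | pos [458.8 235.8 304.3]
```

Call:
{"op": "step_arm", "data": {
  "moves": [
    [[2.05, 0, 2.85], [0, 0, 0], 1],
    [[2.05, 0, 2.85], [0, 0, 0], 1],
    [[2.05, 0, 2.85], [0, 0, 0], 1],
    [[2.05, 0, 2.85], [0, 0, 0], 1],
    [[0, 0, 0], [0, 0, 0], 1],
    [[0, 0, 0], [0, 0, 0], 1],
    [[0, 0, 0], [0, 0, 0], 1],
    [[0, 0, 0], [0, 0, 0], 1],
    [[0, 0, 0], [0, 0, 0], 1],
    [[0, 0, 0], [0, 0, 0], 1]
  ]
}}

```text
time_s: 25.6
ee_pos: [467.8, 236.8, 163.4]
eef_rot: [-0.022, 0.94, 0.011, 0.341]
ft_force: [0.0, 0.2, -0.3]
width: 21.3
finger_force: 29.9
```

```bash
python3 - <<'E'
from h import *
np.set_printoptions(precision=1,suppress=True,linewidth=170)
t=grab_frame("top"); si=grab_frame("side"); s=observe(); R=Ro.from_quat(s["eef_rot"])
d,r=go(THICK+(60-16.8)*PEG-66.6*UP,RR)
h=s["ee_pos"]+R.apply([-66.6,0,-26.8]); print("expected top-surface hole",h,proj("top",[h]),proj("side",[h]))
a,b=proj("top",[h])[0],proj("side",[h])[0]
for n,i,c in(("top",t,a),("side",si,b)):
    x,y=int(c[0]),int(c[1]); print(n,"origin",x-10,y-9); print(i[y-9:y+10,x-10:x+11,2])
E
```

```text
t 25.7 shift cm (pre-turn axes) [-0.1 -0.   0.3] turn deg [ 0.2 -0.2 -0.1] | pos [467.4 236.6 162.6]
expected top-surface hole [501.4 238.1 225.9] [[199.1 266.4]] [[302.4 286.8]]
top origin 189 257
[[ 61  69  78  81  80  81  84  80  81  80  80  83  78  89  95  92  79  66  46  47  45]
 [ 74  85  89  91  98  94  92  89  99  96  92  91  94  94  98  88  74  63  59  67  63]
 [ 88 107 107 112 105 102 106 105 107 105 107 104 106 108 109 103  81  67  77  88  90]
 [ 97 109 119 116 113 107 113 117 119 113 116 108 117 112 121 109  83  70  87 100 104]
 [ 92 115 121 118 115 112 113 113 115 117 112 110 110 113 120 115  91  74  90 100 106]
 [ 86 107 120 116 112 110 105 110 114 110 112 110 109 117 120 117  93  72  89 100 100]
 [ 83 106 118 118 113 103  93 102 106 111 105 105 115 116 116 115 101  74  81  94  96]
 [ 72 100 117 116 112  91  81  93 102 108 108 106 108 115 119 117 113  83  80  91  89]
 [ 70 101 113 116 105  87  73  84  98 106 113 110 105 107 112 119 113  81  77  85  95]
 [ 63  97 116 122 108  89  72  81  97 103 103 109 104 103 113 120 110  83  72  90  99]
 [ 66  91 111 118 110  96  83  7
[... 1725 characters left out ...]
26]
 [ 83 125 162 170 169 162 107  64  69  75  79  87  94 115 162 161 164 172 169 153 159]
 [ 74  84 125 162 170 164 128  82  65  72  81  97 103 121 168 161 160 167 173 174 169]
 [ 71  73  83 123 161 169 163 129  81  66  80 108 114 127 169 163 161 164 170 174 174]
 [ 68  71  74  83 125 166 169 163 130  92  83 126 139 157 174 166 164 162 166 170 171]
 [ 68  68  71  73  90 139 165 169 166 144 119 149 163 170 168 166 166 163 161 163 162]
 [ 68  67  67  71  74  89 137 165 168 169 169 161 161 169 171 168 165 164 162 156 155]
 [ 68  70  68  68  71  75  89 138 166 167 167 167 161 162 169 170 167 165 158 148 153]
 [ 66  66  69  68  68  71  72  90 138 164 168 169 167 162 162 169 171 166 159 152 150]]
```

The turner's hole centre is at (198.2,265.7) in the top view and (301.6,287.2) in the side view. That is the same sub-pixel offset as with the spoon, which went in, so I'll insert.

Call:
{"op": "step_arm", "data": {
  "moves": [
    [[-0.1, 0, 1], [0, 0, 0], 1],
    [[0, 0, 1], [0, 0, 0], 1],
    [[0, 0, 0.5], [0, 0, 0], 1],
    [[0, 0, 0.5], [0, 0, 0], 1],
    [[0, 0, 0], [0, 0, 0], 1]
  ]
}}

```text
time_s: 26.2
ee_pos: [487.2, 237.1, 138.1]
eef_rot: [-0.023, 0.94, 0.01, 0.339]
ft_force: [-0.2, -0.4, -1.9]
width: 21.4
finger_force: 29.9
```

Call:
{"op": "step_arm", "data": {
  "moves": [
    [[0, 0, 0.5], [0, 0, 0], 1],
    [[0, 0, 0.5], [0, 0, 0], 1],
    [[0, 0, 0.5], [0, 0, 0], 1],
    [[0, 0, 0], [0, 0, 0], 1]
  ]
}}

```text
time_s: 26.6
ee_pos: [496.8, 237.8, 127.1]
eef_rot: [-0.023, 0.94, 0.01, 0.34]
ft_force: [0.1, 0.1, -0.5]
width: 21.7
finger_force: 29.9
```

```bash
python3 - <<'E'
from h import *
go(THICK+(0-16.8)*PEG-66.6*UP,RR); s=observe(); print(s["ft_force"],s["wrist_torque"])
E
```

```text
t 26.6 shift cm (pre-turn axes) [-0.1  -0.    1.74] turn deg [ 0.15 -0.27 -0.1 ] | pos [496.8 237.8 127.1]
[ 0.08972112  0.06451055 -0.52213069] [0.01368832 0.28773123 0.00789879]
```

Call:
{"op": "step_arm", "data": {
  "moves": [
    [[-0.05, 0, 0.4], [0, 0, 0], 1],
    [[0, 0, 0.4], [0, 0, 0], 1],
    [[0, 0, 0.3], [0, 0, 0], 1],
    [[0, 0, 0.2], [0, 0, 0], 1],
    [[0, 0, 0], [0, 0, 0], 1]
  ]
}}

```text
time_s: 27.1
ee_pos: [505.6, 238.4, 118.0]
eef_rot: [-0.023, 0.94, 0.01, 0.34]
ft_force: [0.3, -0.7, -1.4]
width: 21.5
finger_force: 29.9
```

Call:
{"op": "step_arm", "data": {
  "moves": [
    [[0, 0, 0.15], [0, 0, 0], 1],
    [[0, 0, 0.15], [0, 0, 0], 1],
    [[0, 0, 0], [0, 0, 0], 1]
  ]
}}

```text
time_s: 27.4
ee_pos: [507.5, 238.6, 115.9]
eef_rot: [-0.023, 0.94, 0.01, 0.34]
ft_force: [-0.8, -0.0, -0.8]
width: 21.5
finger_force: 29.9
```

Call:
{"op": "step_arm", "data": {
  "moves": [
    [[0, 0, 0.1], [0, 0, 0], 1],
    [[0, 0, 0.1], [0, 0, 0], 1],
    [[0, 0, 0], [0, 0, 0], 1]
  ]
}}

```text
time_s: 27.7
ee_pos: [508.6, 238.8, 115.1]
eef_rot: [-0.022, 0.94, 0.01, 0.34]
ft_force: [-5.6, 0.4, 3.5]
width: 21.5
finger_force: 30.0
```

Call:
{"op": "step_arm", "data": {
  "moves": [
    [[0, 0, 0.1], [0, 0, 0], 1],
    [[0, 0, 0], [0, 0, 0], 1],
    [[0, 0, -0.1], [0, 0, 0], 0.55],
    [[0, 0, 0], [0, 0, 0], 0.55],
    [[0, 0, 0], [0, 0, 0], 0.55],
    [[0, 0, 0], [0, 0, 0], 0.55],
    [[0, 0, -1], [0, 0, 0], 0.55],
    [[0, 0, -4], [0, 0, 0], 0.55],
    [[0, 0, -4.5], [0, 0, 0], 0.55],
    [[0, 0, -4.5], [0, 0, 0], 0.55]
  ]
}}

```text
time_s: 28.7
ee_pos: [418.0, 233.2, 223.3]
eef_rot: [-0.022, 0.94, 0.01, 0.34]
ft_force: [-0.2, 1.2, 0.1]
width: 42.4
finger_force: 0.0
```

```bash
python3 - <<'E'
from h import *
np.set_printoptions(precision=1,suppress=True)
t=grab_frame("top"); si=grab_frame("side"); s=observe()
im=np.zeros((600,800,3),np.uint8)
im[:400,:400]=cv2.resize(t[140:340,80:280],(400,400),interpolation=cv2.INTER_CUBIC)
im[:400,400:]=cv2.resize(si[210:430,140:360],(400,400),interpolation=cv2.INTER_CUBIC)
im[400:,:400]=cv2.resize(t[135:235,90:290],(400,200),interpolation=cv2.INTER_CUBIC)
im=cv2.convertScaleAbs(im,alpha=1.7,beta=10); cv2.imwrite("pics/c8.png",im[:600])
HG=C+115*YR+48*PEG
for a in (1.57,1.65,1.75):
    d=np.sin(a)*UP-np.cos(a)*YR; k=HG+205*d+16*PEG
    print(a,"knob",k,proj("top",[HG,k]),proj("side",[HG,k]))
print("shut knob",HG-205*YR+16*PEG,proj("side",[HG-205*YR+16*PEG]),"tool",s["ee_pos"])
q=[THICK+10*PEG,THICK+10*PEG-225*UP]; print(proj("top",q),proj("side",q))
E
```

```text
1.57 knob [657.1 400.7 350.8] [[126.6 258.8]
 [ 99.8 162.8]] [[243.  349.1]
 [146.9 238.6]]
1.65 knob [655.8 417.  350.4] [[126.6 258.8]
 [ 90.8 163.1]] [[243.  349.1]
 [139.3 244.1]]
1.75 knob [652.7 437.2 348.7] [[126.6 258.8]
 [ 79.8 164.4]] [[243.  349.1]
 [130.5 252.1]]
shut knob [510.2 188.4 219. ] [[312.5 274.6]] tool [419.4 235.9 230.9]
[[207.3 251.2]
 [218.5 335.9]] [[280.8 305.1]
 [373.  401.2]]
```

View pics/c8.png

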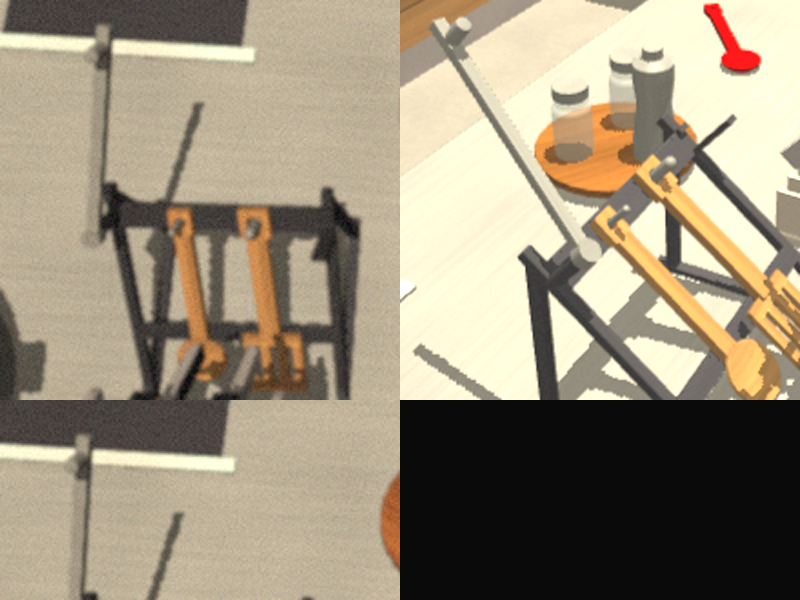

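Both utensils hang home on their pegs. The keeper's knob is at about (128.5,165) in the top view and (170,227) in the side view, with the bar still open up the slope. I'll triangulate the knob and plan the push.

```bash
cat >> h.py <<'E'
HG=C+115*YR+48*PEG
def rf(p): d=np.asarray(p)-HG; return np.array([d@UP,d@YR,d@PEG])   # hinge frame: up slope, left, out
def wf(a): return HG+a[0]*UP+a[1]*YR+a[2]*PEG
E
python3 - <<'E'
from h import *
np.set_printoptions(precision=1,suppress=True)
p,e=tri((128.5,165),(169.7,227.5)); r=rf(p); print("knob",p,e,"hinge frame",r,"angle",np.arctan2(r[0],-r[1]),"rad",np.hypot(r[0],r[1]))
p,e=tri((126,259),(244.5,350)); print("hinge",rf(p),e)
for a in (1.25,1.3,1.35,1.4): 
    k=wf([205*np.sin(a),-205*np.cos(a),16]); print(a,k,proj("top",[k])[0],proj("side",[k])[0])
s=observe(); R=Ro.from_quat(s["eef_rot"]); print("fingertips in hinge frame",rf(s["ee_pos"]),rf(s["ee_pos"]+R.apply([0,0,-15])))
E
```

```text
knob [658.7 351.7 345.5] 0.8620292336507056 hinge frame [201.  -49.1  12.4] angle 1.330979077084442 rad 206.89839752928947
hinge [-1.3  0.6  0.9] 2.4657918766163855
1.25 [652.2 335.9 344.1] [136.8 169. ] [180.6 225.1]
1.3 [654.  345.8 346. ] [131.1 167.3] [175.1 226.4]
1.35 [655.4 355.8 347.6] [125.3 165.9] [169.6 228. ]
1.4 [656.5 365.9 348.9] [119.5 164.7] [164.3 229.8]
fingertips in hinge frame [ -60.1 -153.2   81.9] [ -60.2 -153.3   96.9]
```

```bash
cat >> h.py <<'E'
def Rk(a): return Rtool(-PEG,np.cos(a)*UP+np.sin(a)*YR)
def kp(a,out,r=205): return wf([r*np.sin(a),-r*np.cos(a),out])
E
python3 - <<'E'
from h import *
go(kp(1.33,60),Rk(1.33)); 
R1=Rk(1.33); print("after the turn:",R1.inv().apply(kp(1.33,60)-observe()["ee_pos"])/10, kp(1.33,1))
E
```

```text
t 28.8 shift cm (pre-turn axes) [-25.85  10.53   2.51] turn deg [ 0.68  0.37 13.52] | pos [419.4 235.9 230.9]
after the turn: [-22.68061825  16.30599515   2.19468781] [664.53763759 352.24487286 335.50581733]
```

Call:
{"op": "step_arm", "data": {
  "moves": [
    [[0, 0, 0], [0.3, 0.2, 6.8], 0.6],
    [[0, 0, 0], [0.3, 0.2, 6.8], 0.6],
    [[-3.24, 2.33, 0.3], [0, 0, 0], 0.6],
    [[-3.24, 2.33, 0.3], [0, 0, 0], 0.6],
    [[-3.24, 2.33, 0.3], [0, 0, 0], 0.6],
    [[-3.24, 2.33, 0.3], [0, 0, 0], 0.6],
    [[-3.24, 2.33, 0.3], [0, 0, 0], 0.6],
    [[-3.24, 2.33, 0.3], [0, 0, 0], 0.6],
    [[-3.24, 2.33, 0.3], [0, 0, 0], 0.6],
    [[0, 0, 0], [0, 0, 0], 0.6]
  ]
}}

```text
time_s: 29.8
ee_pos: [631.5, 350.1, 370.1]
eef_rot: [0.091, 0.937, 0.046, 0.334]
ft_force: [-1.1, -0.4, -0.4]
width: 38.0
finger_force: 0.0
```

Call:
{"op": "step_arm", "data": {
  "moves": [
    [[0, 0, 0], [0, 0, 0], 0.6],
    [[0, 0, 0], [0, 0, 0], 0.6],
    [[0, 0, 0], [0, 0, 0], 0.6]
  ]
}}

```text
time_s: 30.1
ee_pos: [626.9, 348.2, 368.7]
eef_rot: [0.09, 0.938, 0.045, 0.333]
ft_force: [-1.0, -0.1, 0.1]
width: 37.3
finger_force: 0.0
```

```bash
python3 - <<'E'
from h import *
go(kp(1.33,1),Rk(1.33)); s=observe(); print(s["joints"].round(2),s["width"])
E
```

```text
t 30.1 shift cm (pre-turn axes) [-0.74  0.44  4.96] turn deg [-0.54 -0.62  0.12] | pos [626.9 348.2 368.7]
[ 0.6   0.02  1.25 -0.36  1.29 -0.78] 37.32799971248796
```

Call:
{"op": "step_arm", "data": {
  "moves": [
    [[-0.7, 0.45, 0.5], [-0.5, -0.6, 0], 0.6],
    [[0, 0, 1], [0, 0, 0], 0.6],
    [[0, 0, 1], [0, 0, 0], 0.6],
    [[0, 0, 0], [0, 0, 0], 0.6],
    [[0, 0, 0], [0, 0, 0], 0.6]
  ]
}}

```text
time_s: 30.6
ee_pos: [650.1, 352.2, 353.8]
eef_rot: [0.089, 0.936, 0.048, 0.338]
ft_force: [0.4, 0.2, -0.4]
width: 37.3
finger_force: 0.0
```

```bash
python3 - <<'E'
from h import *
np.set_printoptions(precision=1,suppress=True,linewidth=170)
go(kp(1.33,1),Rk(1.33)); s=observe(); R=Ro.from_quat(s["eef_rot"])
tip=s["ee_pos"]+R.apply([0,0,-15]); print("tip true px",proj("side",[tip])[0],proj("top",[tip])[0],rf(tip))
si=grab_frame("side"); g=cv2.cvtColor(si,cv2.COLOR_BGR2GRAY); print(g[205:240:1,155:195])
E
```

```text
t 30.6 shift cm (pre-turn axes) [ 0.1 -0.1  2.3] turn deg [-0.1 -0.1  0.1] | pos [650.1 352.2 353.8]
tip true px [178.1 218.1] [121.5 169.9] [199.8 -48.2  39.3]
[[ 63  53  67 ...  22  20  17]
 [ 65  51  61 ...  19  21  20]
 [ 61  50  57 ...  21  21  17]
 ...
 [ 83  83  83 ... 135 136 135]
 [ 83  83  83 ... 136 135 136]
 [ 83  83  83 ... 135 135 135]]
```

Call:
{"op": "step_arm", "data": {
  "moves": [
    [[0.05, -0.1, 0.8], [0, 0, 0], 0.6],
    [[0, 0, 0.8], [0, 0, 0], 0.6],
    [[0, 0, 0.7], [0, 0, 0], 0.6],
    [[0, 0, 0], [0, 0, 0], 0.8],
    [[0, 0, 0], [0, 0, 0], 1],
    [[0, 0, 0], [0, 0, 0], 1],
    [[0, 0, 0], [0, 0, 0], 1],
    [[0, 0, 0], [0, 0, 0], 1],
    [[0, 0, 0], [0, 0, 0], 1]
  ],
  "grip_force": 10
}}

```text
time_s: 31.55
ee_pos: [664.3, 352.4, 337.7]
eef_rot: [0.089, 0.935, 0.049, 0.339]
ft_force: [0.8, -0.2, 1.2]
width: 12.9
finger_force: 10.0
```

```bash
python3 - <<'E'
from h import *
s=observe(); r=rf(s["ee_pos"]); print(s["width"],s["finger_force"],s["ft_force"],r,np.arctan2(r[0],-r[1]),np.hypot(r[0],r[1]))
go(kp(1.33,1),Rk(1.33))
# chord rows: 8 deg per row CW; shift in pre-turn axes
st=np.radians(8); d=np.array([-(1-np.cos(st))*205, -np.sin(st)*205])/10; print("8deg row: radial(in)",d[0],"tangential",d[1], "tool x in terms of radial:",Rk(1.0).as_matrix()[:,0]@(kp(1.0,0)-HG))
E
```

```text
12.914066587107628 9.99852105975151 [ 0.81220788 -0.15220724  1.1520561 ] [200.32963702 -48.75077949   2.84911926] 1.3320835635940222 206.17614306701253
t 31.55 shift cm (pre-turn axes) [ 0.12 -0.04  0.18] turn deg [0.01 0.07 0.08] | pos [664.3 352.4 337.7]
8deg row: radial(in) -0.19950459079780758 tangential -2.8530485696813415 tool x in terms of radial: -205.00000000000006
```

Call:
{"op": "step_arm", "data": {
  "moves": [
    [[0.05, -1.43, 0], [0, 0, 4], 1],
    [[0.05, -1.43, 0], [0, 0, 4], 1],
    [[0.05, -1.43, 0], [0, 0, 4], 1],
    [[0.05, -1.43, 0], [0, 0, 4], 1],
    [[0.05, -1.43, 0], [0, 0, 4], 1],
    [[0, 0, 0], [0, 0, 0], 1]
  ]
}}

```text
time_s: 32.15
ee_pos: [644.9, 285.1, 319.2]
eef_rot: [0.251, 0.905, 0.107, 0.325]
ft_force: [-1.3, 0.2, 0.9]
width: 13.0
finger_force: 10.0
```

```bash
cat > k.py <<'E'
from h import *
s=observe(); r=rf(s["ee_pos"]); a=np.arctan2(r[0],-r[1]); print(s["width"],s["ft_force"].round(1),r.round(1),"ang",a,"r",np.hypot(r[0],r[1]))
y=Ro.from_quat(s["eef_rot"]).as_matrix()[:,1]; print("tool ang",np.arctan2(y@YR,y@UP)); go(kp(a,2.8),Rk(a)); go(kp(0,2.8),Rk(0))
E
python3 k.py
```

```text
13.04543981923643 [-1.3  0.2  0.9] [ 171.1 -115.     3.3] ang 0.9789534228041704 r 206.10917995226902
tool ang 0.9815756192967913
t 32.15 shift cm (pre-turn axes) [0.11 0.   0.05] turn deg [-0.02  0.06  0.15] | pos [644.9 285.1 319.2]
t 32.15 shift cm (pre-turn axes) [  9.22 -16.99   0.04] turn deg [1.000e-02 6.000e-02 5.624e+01] | pos [644.9 285.1 319.2]
```

Tracking well, at a constant radius of 206 mm. I'll continue.

Call:
{"op": "step_arm", "data": {
  "moves": [
    [[0.05, -1.43, 0], [0, 0, 4], 1],
    [[0.05, -1.43, 0], [0, 0, 4], 1],
    [[0.05, -1.43, 0], [0, 0, 4], 1],
    [[0.05, -1.43, 0], [0, 0, 4], 1],
    [[0.05, -1.43, 0], [0, 0, 4], 1],
    [[0.05, -1.43, 0], [0, 0, 4], 1],
    [[0.05, -1.43, 0], [0, 0, 4], 1],
    [[0.05, -1.43, 0], [0, 0, 4], 1],
    [[0.05, -1.43, 0], [0, 0, 4], 1],
    [[0, 0, 0], [0, 0, 0], 1]
  ]
}}

```text
time_s: 33.15
ee_pos: [572.7, 203.9, 256.1]
eef_rot: [0.518, 0.784, 0.203, 0.277]
ft_force: [-2.5, -1.1, 2.4]
width: 13.0
finger_force: 10.0
```

```bash
python3 k.py
```

```text
13.011037729277376 [-2.5 -1.1  2.4] [  72.3 -192.6    3.8] ang 0.35893540092830356 r 205.71801134738055
tool ang 0.35493756634832396
t 33.15 shift cm (pre-turn axes) [ 0.07 -0.    0.1 ] turn deg [ 0.11  0.06 -0.23] | pos [572.7 203.9 256.1]
t 33.15 shift cm (pre-turn axes) [ 1.35 -7.21  0.08] turn deg [ 0.12  0.04 20.34] | pos [572.7 203.9 256.1]
```

Call:
{"op": "step_arm", "data": {
  "moves": [
    [[0.05, -1.43, 0], [0, 0, 4], 1],
    [[0.05, -1.43, 0], [0, 0, 4], 1],
    [[0.05, -1.43, 0], [0, 0, 4], 1],
    [[0.03, -0.72, 0], [0, 0, 2], 1],
    [[0.03, -0.72, 0], [0, 0, 2], 1],
    [[0.03, -0.72, 0], [0, 0, 2], 1],
    [[0, 0, 0], [0, 0, 0], 1],
    [[0, 0, 0], [0, 0, 0], 1]
  ]
}}

```text
time_s: 33.95
ee_pos: [526.1, 189.0, 216.4]
eef_rot: [0.633, 0.694, 0.243, 0.243]
ft_force: [-4.1, -4.3, 4.2]
width: 12.9
finger_force: 10.0
```

```bash
python3 k.py
```

```text
12.859176553017978 [-4.1 -4.3  4.2] [  10.5 -205.2    3.7] ang 0.05127955376868508 r 205.43504871437628
tool ang 0.04253794052915399
t 33.95 shift cm (pre-turn axes) [ 0.04 -0.    0.09] turn deg [ 0.17  0.13 -0.5 ] | pos [526.1 189.  216.4]
t 33.95 shift cm (pre-turn axes) [ 0.06 -1.05  0.09] turn deg [0.17 0.12 2.44] | pos [526.1 189.  216.4]
```

Call:
{"op": "step_arm", "data": {
  "moves": [
    [[0, -0.5, 0], [0, 0, 1.2], 1],
    [[0, -0.5, 0], [0, 0, 1.2], 1],
    [[0, 0, 0], [0, 0, 0], 1],
    [[0, 0, 0], [0, 0, 0], 1]
  ]
}}

```text
time_s: 34.35
ee_pos: [518.3, 188.4, 209.7]
eef_rot: [0.648, 0.68, 0.248, 0.237]
ft_force: [-5.1, -4.9, 6.7]
width: 12.8
finger_force: 10.0
```

Call:
{"op": "step_arm", "data": {
  "moves": [
    [[0, -0.15, 0], [0, 0, 0], 1],
    [[0, -0.15, 0], [0, 0, 0], 1],
    [[0, 0, 0], [0, 0, 0], 1]
  ]
}}

```text
time_s: 34.65
ee_pos: [517.2, 188.4, 208.9]
eef_rot: [0.648, 0.679, 0.249, 0.238]
ft_force: [-0.3, -4.9, 5.6]
width: 13.2
finger_force: 10.0
```

```bash
python3 k.py
```

```text
13.1563905608298 [-0.3 -4.9  5.6] [  -1.2 -205.3    3.8] ang -0.005754038429299195 r 205.35307725650856
tool ang -0.0006878285567968438
t 34.65 shift cm (pre-turn axes) [ 0.04 -0.    0.1 ] turn deg [0.34 0.09 0.29] | pos [517.2 188.4 208.9]
t 34.65 shift cm (pre-turn axes) [0.04 0.12 0.1 ] turn deg [ 0.34  0.09 -0.04] | pos [517.2 188.4 208.9]
```

Call:
{"op": "step_arm", "data": {
  "moves": [
    [[0, -0.15, 0], [0, 0, 0], 1],
    [[0, -0.15, 0], [0, 0, 0], 1],
    [[0, 0, 0], [0, 0, 0], 1],
    [[0, 0, 0], [0, 0, 0], 1]
  ]
}}

```text
time_s: 35.05
ee_pos: [516.9, 188.4, 209.0]
eef_rot: [0.647, 0.679, 0.251, 0.24]
ft_force: [6.7, -4.5, 4.7]
width: 13.1
finger_force: 10.0
```

```bash
python3 k.py
```

```text
13.112325871477381 [ 6.7 -4.5  4.7] [  -1.3 -205.3    4. ] ang -0.006288157106312466 r 205.3240988193288
tool ang -0.0005281138725050381
t 35.05 shift cm (pre-turn axes) [ 0.03 -0.    0.12] turn deg [0.66 0.07 0.33] | pos [516.9 188.4 209. ]
t 35.05 shift cm (pre-turn axes) [0.03 0.13 0.13] turn deg [ 0.66  0.07 -0.03] | pos [516.9 188.4 209. ]
```

The bar is against its stop: 3 mm commanded gave 0.3 mm of motion, at an angle of about 0. I'll release and retreat.

Call:
{"op": "step_arm", "data": {
  "moves": [
    [[0, 0, 0], [0, 0, 0], 0.7],
    [[0, 0.3, 0], [0, 0, 0], 0.7],
    [[0, 0.1, 0], [0, 0, 0], 0.7],
    [[0, 0, 0], [0, 0, 0], 0.7],
    [[0, 0, -1], [0, 0, 0], 0.7],
    [[0, 0, -3], [0, 0, 0], 0.7],
    [[0, 0, -4], [0, 0, 0], 0.7],
    [[0, 0, -4], [0, 0, 0], 0.7],
    [[0, 0, -2], [0, 0, 0], 0.7],
    [[0, 0, 0], [0, 0, 0], 0.7]
  ]
}}

```text
time_s: 36.05
ee_pos: [426.1, 185.5, 319.0]
eef_rot: [0.648, 0.679, 0.252, 0.237]
ft_force: [0.7, -0.6, -0.0]
width: 27.9
finger_force: 0.0
```

```bash
python3 - <<'E'
from h import *
np.set_printoptions(precision=1,suppress=True)
t=grab_frame("top"); si=grab_frame("side")
b=cv2.imread("pics/side0.png")
# bar: compare expected shut bar line pixels with brightness
for n,i in(("side",si),("top",t)):
    g=cv2.cvtColor(i,cv2.COLOR_BGR2GRAY)
    for a in (0,0.06,0.12):
        q=proj(n,[wf([r*np.sin(a),-r*np.cos(a),5]) for r in (30,60,90,120,150,180)]); print(n,a,[int(g[int(round(y)),int(round(x))]) for x,y in q])
k=kp(0,28); q=proj("side",[k])[0]; print("knob end px",q); x,y=q.astype(int); np.set_printoptions(threshold=10000,linewidth=170); print(cv2.cvtColor(si,cv2.COLOR_BGR2GRAY)[y-8:y+14,x-14:x+12])
# utensils: bamboo mask extents; jars unchanged
m=bamboo(t); n,l,st,c=cv2.connectedComponentsWithStats(m); print([ (st[j].tolist()) for j in range(1,n) if st[j][4]>60])
d=cv2.absdiff(si,b)[215:300,215:290]; print("susan region diff frac",(d.max(2)>25).mean())
print(observe()["ee_pos"],observe()["time_s"],observe()["width"])
E
```

```text
side 0 [127, 126, 126, 125, 125, 125]
side 0.06 [123, 125, 109, 106, 59, 80]
side 0.12 [123, 75, 53, 120, 48, 96]
top 0 [85, 85, 85, 82, 85, 86]
top 0.06 [79, 80, 86, 75, 60, 78]
top 0.12 [79, 73, 60, 44, 38, 85]
knob end px [316.6 271. ]
[[137 138 139 140 140 140 139 138 140 141 141 142 140 139 140 139 140 141 142 141 142 142 142 140 138 141]
 [138 139 139 140 139 138 139 140 142 140 140 141 140 139 138 141 141 141 141 142 142 141 140 139 141 142]
 [140 138 139 138 137 138 140 141 142 140 140 140 139 138 140 141 142 141 142 142 141 140 139 140 141 144]
 [139 138 139 137 139 140 141 141 141 140 140 138 138 140 140 141 141 140 140 140 140 139 140 141 144 145]
 [138 138 137 137 139 141 141 141 140 140 139 138 141 141 141 140 140 140 140 139 138 139 142 142 145 143]
 [137 137 138 140 141 141 140 139 140 139 138 139 134 138 139 140 141 140 138 140 139 141 142 144 144 142]
 [136 137 140 141 140 140 140 139 139 138 138 131 121 134 132 135 137 139 138 139 141 143 143 143 142 142]
 [139 140 140 140 140 140 140 137 138 138 130 115 128 129 126 127 127 136 140 141 143 144 142 142 141 141]
 [140
[... 1008 characters left out ...]
 43  30  30  29  36  64 105 142 139 138 139 139 140 142]
 [123 125 126 126 125 121  95  60  60  70  65  43  30  28  29  35  67 113 141 141 138 138 138 139 142 141]
 [124 127 125 126 124 125 116  69  79  89  76  32  27  29  35  69 114 141 141 138 138 139 141 141 141 140]
 [125 126 125 124 124 125 119  76  81  59  30  31  30  40  78 114 141 140 139 139 139 139 140 141 140 139]
 [126 125 124 124 125 125 110  64  39  27  28  32  48  84 127 141 141 139 139 138 140 141 141 140 140 139]]
[[280, 158, 78, 75, 2907], [198, 243, 18, 15, 178], [163, 244, 14, 13, 116], [168, 263, 15, 41, 364], [204, 264, 14, 33, 322]]
susan region diff frac 0.00596078431372549
[426.2 184.8 313.5] 36.15 28.270871209280532
```

The bar lies on the shut line in both views, the knob cap is within about 1 px of its shut position (seen about 317,272, expected 316.6,271), the turntable area is unchanged and the arm is clear. Handing in.

```bash
python3 -c "
from workcell import *
print(job_done())"
```

```text
the job is handed in; nothing more can be done
None
```

I hung the turner on the thick peg and the spoon on the thin peg, both pushed home with blade and bowl down the slope, then swung the keeper bar shut to its stop; the jars and mill look unmoved, and I handed the job in at about 36 s with no verdict returned.

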